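Zero the bench photometer on its standard cell

TASK

Zero the bench photometer: take the glass zero-standard cell with the tall black cap out of the long grey rack, press it down into the photometer's round sample well, against the sprung seat, until it is fully home and the side catches keep it down, and let go of it. Then take the metal zeroing pin from the rack, put its thin tip through the small round hole in the photometer's top and press the recessed zero button all the way down; finish like that, still gripping the pin and holding the button down. Leave the two stoppered vials standing in the rack and do not disturb the beaker.

Things in the scene. Friction and masses are not known exactly. Their poses are not given: they have to be found in the camera images.
- photometer: Bench photometer, fixed to the worktop: white and grey case about 152 mm (x) by 198 mm (y) by 62 mm high, display and keys on the slope at its -x side, flat grey deck on top, 60 mm above the worktop. Origin: about the middle of its underside; z up.
- well_mouth (a point): Centre of the mouth of the round sample well, at deck height, at (12, 40, 60) mm in the photometer's frame: the deck's larger opening, with a black lip, 28 mm in diameter, walls straight down. Inside is a sprung seat, a shallow cone-edged dish that centres the cell's foot; its floor lies 31 mm below this point when up and 39 mm below at its stop.
- seat (a joint): How far the well's sprung seat is pushed down, m: 0 = up, 0.008 = at its stop. Spring 0.7 N at 0, 3.5 N at the stop. With the cell held by the catches it stays at about 0.007; a cell pushed less far is lifted again.
- pin_hole (a point): Centre of the small round hole in the photometer's deck, with a thin steel lip, at deck height, at (12, -48, 60) mm in the photometer's frame. 10 mm in diameter, straight down. The zero button lies in it, its top 14 mm below this point.
- zero_button (a joint): How far the recessed zero button is pressed, m: 0 = up, 0.004 = all the way down (stop). Springs back; 1 N at the start, 5 N at the stop.
- rack: Grey plastic rack, fixed to the worktop, 222 mm long (its x axis) by 58 mm wide (y), its top 34 mm above the worktop. Origin: centre of its underside. In a row along x, at x = -78, -26 and 26 mm, three round pockets of 28 mm diameter, floor 18 mm above the worktop, which hold the cell and two vials in any order; at x = 78 mm a 7 mm hole in which the pin is parked.
- cell: Zero-standard cell, 40 g, 68 mm tall, upright in one of the rack's pockets. Origin: centre of its underside; z along its axis. Glass body of 24 mm diameter up to 30 mm (foot tapered), 45 degree shoulder to an 18 mm neck at 33 mm, black ribbed cap of 25 mm diameter from 40 to 68 mm. When home in the well its underside lies 38 mm below the deck and the cap's lower edge 2 mm above the deck.
- pin: Zeroing pin, 30 g, upright, parked in the rack's end hole. Origin: centre of the handle's lower end, which sits on the rack's top; z along its axis, up. Aluminium handle 13 mm in diameter and 46 mm long above the origin; steel shaft of 4 mm diameter whose rounded tip is 28 mm below the origin.
- pin_tip (a point): Tip of the zeroing pin's shaft.
- vial_cork: Bystander: glass vial with a cork stopper, 23 mm diameter, 52 mm tall, in a rack pocket. Origin: centre of its underside.
- vial_wool: Bystander: glass vial with a white wool plug, 23 mm diameter, 55 mm tall, in a rack pocket. Origin: centre of its underside.
- beaker: Bystander: small glass beaker, 56 mm diameter, 68 mm tall, on the worktop. Origin: centre of its underside.
- catch_a (a joint): One of three like catches: spring-loaded steel balls (6 mm) that stick 4 mm out of the well's wall, evenly spaced round it (this one at the photometer's +y side), centred 5 mm below the deck. Value: m pushed back into the wall, 0 = out. They yield as the cell is pushed in (up to about 15 N in all, seat included) and snap out over its glass shoulder when it is home.
- retort_stand: Tall fixed laboratory stand to the right of the work, to keep clear of: tripod foot with legs about 140 mm long and up to 54 mm high, upright 12 mm rod up to 0.67 m above the worktop (13 mm nearer the robot and 15 mm to the right of the origin), a clamp on it 0.38 to 0.42 m up that points 80 mm to the right. Origin: at worktop height, about the middle of the foot.

How it is judged (in metres and radians):
On the way, in this order (a step that is already met when the one before it is completed fails the run):
1. the cell is fully home in the well, kept down by the catches, and let go (value of joint seat above 0.006 m and horizontal distance between cell and well_mouth below 0.004 m and z of cell in the frame of well_mouth below -0.0365 m and contact force between each of the arm, the fingers and cell below 0.1 N), for 0.3 s.
2. the gripped pin holds the zero button down through the hole (value of joint zero_button above 0.0032 m and contact force between the fingers and pin above 2 N and horizontal distance between pin_tip and pin_hole below 0.005 m), for 0.3 s.
At the end, for the whole second after the job is handed in: The cell is released in the well, within 4 mm of its axis, its underside over 36.5 mm below the deck, the seat down over 6 of 8 mm. The gripped pin, upright within 0.2 rad, its tip in the hole, presses the button down over 3.2 of 4 mm with over 2 N. Both vials stand in the rack (all of step 2 and value of joint seat above 0.006 m and horizontal distance between cell and well_mouth below 0.004 m and z of cell in the frame of well_mouth below -0.0365 m and contact force between the fingers and cell below 0.1 N and z of pin_tip in the frame of pin_hole below -0.016 m and angle between each of pin, vial_cork, vial_wool's own z axis and vertical below 0.2 rad and contact force between pin and photometer above 2 N and horizontal distance between each of vial_cork, vial_wool and rack below 0.09 m); the arm keeps its last pose, push and grip.
It fails at once if a vial is pulled out of its pocket or upset (distance of any of vial_cork, vial_wool from where it was at the start of the episode above 0.02 m or angle between any of vial_cork, vial_wool's own z axis and vertical above 0.5 rad).
It fails at once if the beaker is disturbed (distance of beaker from where it was at the start of the episode above 0.03 m or angle between beaker's own z axis and vertical above 0.4 rad).
It also fails if it takes over 67 s, if anything falls off the work surface, if the arm or the gripper's body presses on something with over 40 N, if the wrist force passes 120 N, or if a joint passes its speed limit or range.

ROBOT

A 6-joint arm with a two-finger parallel gripper is mounted at the origin on a cart in front of the work surface, level with it; the furniture and walls round the work are solid. World frame = base frame: x ahead of the robot, y to its left, z up, the work surface at z = 0. Lengths are in m, angles in degrees, forces in N, time in s.
With the tool pointing down it reaches from about 0.4 to 0.825 m from the base axis. Payload 7 kg.
Tool frame: the origin (TCP) lies between the finger pads; the fingertips stand ctrl.tip_extent ahead of it and the grasp point (between the pads) lies 2 mm behind it (ctrl.tip_extent is the distance from the TCP to the fingertips, in m); z points along the fingers, y is the direction in which the jaws open and shut (so a half turn about z gives the same grasp; the last joint's range is limited). The gripper opens to 88 mm and grips with 3 to 60 N. Pads are 19 mm wide; open, the fingers measure 130 mm over their backs; the gripper's body (78 mm by 193 mm) begins 47 mm behind the grasp point.
Start: joints at [82.569, 20.546, 0.682, 0, -70.136, -16.507], TCP at [0.274, 0.617, 0.209] pointing down, gripper open.
Joint ranges: [-176.03, 176.03], [-82.01, 121.73], [-58.28, 71.71], [-173.87, 95.51], [-174.79, -0.11], [-173.66, 173.66]. Speed limits (degrees/s): [136.94, 136.94, 172.46, 180, 180, 180].

INTERFACE

Orientations are given as [roll, pitch, yaw] about the fixed x, y, z axes, in that order (R = Rz(yaw) Ry(pitch) Rx(roll)).
In Python, from plant import ctrl gives the robot as it stands.
- The arm moves only by the shell command python3 -m handwheel 'ROWS' [OPENING]. ROWS is JSON, a list of rows, each a list of 6 numbers: the shift along the tool's x, y, z in m, then the turn, a rotation vector about the tool's x, y, z in rad. In form: [[dx, dy, dz, ax, ay, az], ...]. A call has 1 to 8 rows; each row is the pose to reach, as a shift and turn from the pose commanded when the call began, along the tool's axes at that moment; what a row does not reach only later rows make up. A row lasts 1/8 s, in which the tool goes at most 62.5 mm and 10.7 degrees, less where a joint would pass 70% of its speed; a pose out of reach is approached as far as the arm can. A call with a gripper value outside its range is refused whole. OPENING is the closure, from -1 (fully open) to 1 (shut), so that 0 is half open, set as the call begins (- or left out, the last holds). The fingers move at their own pace and stop on an object; the grip force is fixed at half the most. Time passes only in rows, so rows that repeat a pose let the fingers close. It gives the time, the measured TCP pose, the force and the opening at its end, in the units of the state.
- ctrl.get_obs(): the state, without advancing time (a new reading comes with each control period).
- ctrl.snapshot(name): name is "side" or "top"; returns a dict with "img" (384x512x3 uint8, blue, green, red), "fx", "fy", "cx", "cy" (pixels), "R" (3x3) and "t" (3): a world point X has camera coordinates R X + t. Camera axes: x right, y down, z forward; pixel columns grow to the right and rows downward; lengths in m; the calibration is good to about 2 mm. A picture is of the moment at which its call begins. There is no depth.
- ctrl.close_job(): hands the job in, once; it reports no verdict.
The state is a dict: "clock": time; "joint_pos": joint angles; "qvel": joint speeds; "tau": joint torques, N m; "tool_pos": TCP position; "orientation": TCP orientation; "force": force on the tool from outside, world axes, zero at the start; "moment": the same for the moment, N m; "opening": finger opening in m.
Only numpy, scipy, OpenCV 4.12 (cv2) and the standard library are available. Lean on these libraries where they do the work, as an engineer would, in place of code of your own. Each camera call takes 0.05 s, during which the arm holds its last target.

## Working session

There is one attempt and no reset: what is moved stays moved. The work goes in short steps, Python scripts to look and compute and a shell command to move; the robot and the scene stay as the last step left them, time stands still between calls to the robot, and variables do not carry over. Pictures are saved under pics/ and viewed, and the job is handed in when it is done.

```bash
mkdir -p pics; ls; python3 - <<'E'
from plant import ctrl
import cv2,numpy as np
o=ctrl.get_obs();print(o);print(ctrl.tip_extent)
for n in("side","top"):
    s=ctrl.snapshot(n);cv2.imwrite(f"pics/{n}0.png",s["img"]);print(n,s["fx"],s["fy"],s["cx"],s["cy"],s["R"],s["t"])
    np.savez(f"{n}0.npz",**s)
E
```

```text
pics
{'clock': 0.0, 'joint_pos': array([ 8.25685030e+01,  2.05918470e+01,  6.31503859e-01, -1.93548035e-02,
       -7.01336483e+01, -1.65051179e+01]), 'qvel': array([-0.08746561,  0.04084337,  0.01996178,  0.07393604,  0.02262224,
        0.00331528]), 'tau': array([-6.58156641e-04, -5.82721889e+01,  2.93062556e+01,  6.99729234e+00,
        6.75067960e-03, -1.48849299e-04]), 'tool_pos': array([0.27370486, 0.61644495, 0.20820321]), 'orientation': array([ 1.79904712e+02, -9.26082032e-03, -2.39431994e+01]), 'force': array([-0.09432329, -0.29032624, -0.10252952]), 'moment': array([-0.03836622, -0.00853697,  0.00239753]), 'opening': 0.08785742157308554}
0.017
side 498.08186926815154 498.08186926815154 253.59232740482227 198.3008531866621 [[-0.99822458 -0.05948066 -0.00312061]
 [-0.02740632  0.50519616 -0.86256926]
 [ 0.0528827  -0.86095232 -0.50592937]] [0.58715085 0.06176175 1.31236667]
top 440.2089017647005 440.2089017647005 258.68787985485835 188.41140607371108 [[ 0.01913656 -0.99980175  0.00550081]
 [-0.99384552 -0.01962239 -0.10902317]
 [ 0.1091095  -0.00338062 -0.99402399]] [0.02775535 0.59988999 1.27444416]
```

View pics/side0.png

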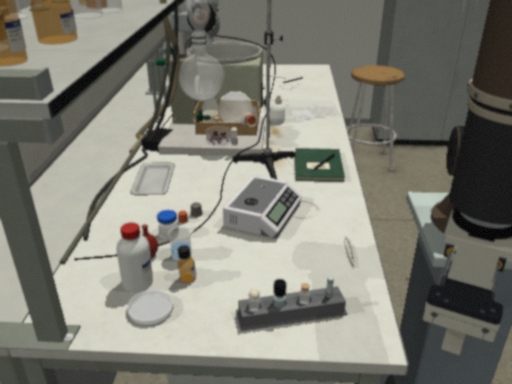

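View pics/top0.png

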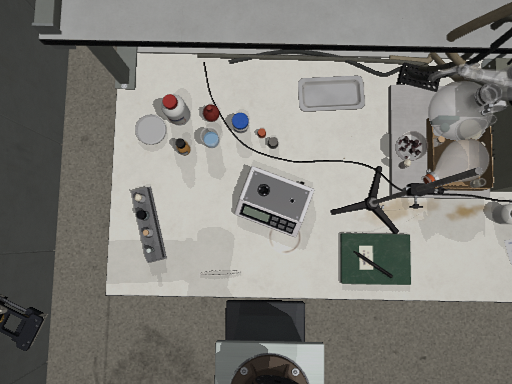

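```bash
python3 - <<'E'
import cv2,numpy as np
t=cv2.imread("pics/top0.png");s=cv2.imread("pics/side0.png")
cv2.imwrite("pics/t1.png",np.hstack([cv2.resize(t[175:275,120:180],None,fx=6,fy=6,interpolation=2),cv2.resize(t[160:260,230:320],None,fx=6,fy=6,interpolation=2)])[:600,:800*2][:, :900][:, :800] if 0 else cv2.resize(t[155:275,120:180],None,fx=5,fy=5,interpolation=2))
cv2.imwrite("pics/t2.png",cv2.resize(t[160:260,230:320],None,fx=6,fy=6,interpolation=2))
cv2.imwrite("pics/s1.png",cv2.resize(s[265:335,225:355],None,fx=6,fy=6,interpolation=2))
cv2.imwrite("pics/s2.png",cv2.resize(s[165:245,215:335],None,fx=6,fy=6,interpolation=2))
E
```

```text
(no output)
```

View pics/t1.png

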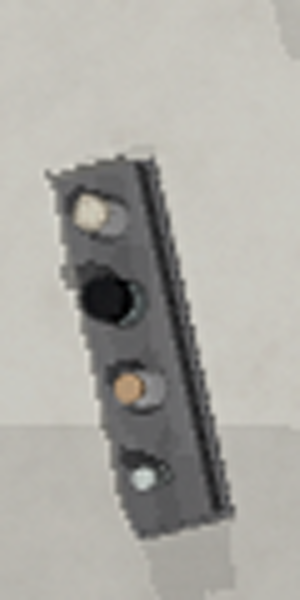

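View pics/t2.png

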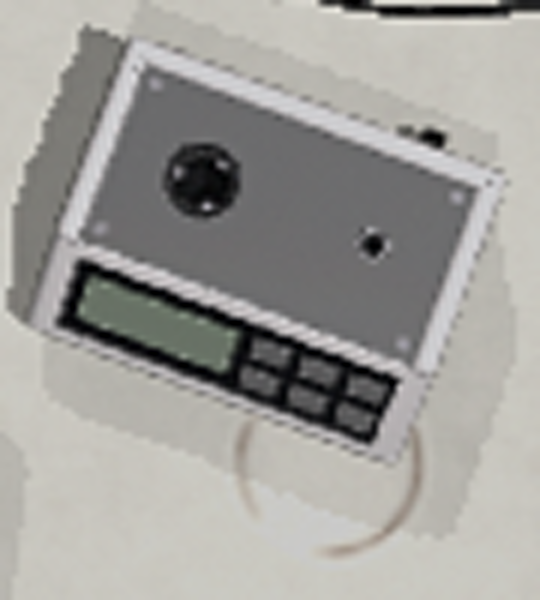

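View pics/s1.png

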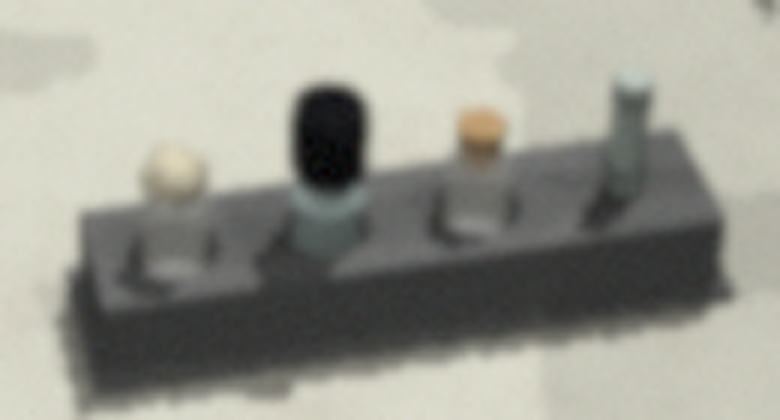

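View pics/s2.png

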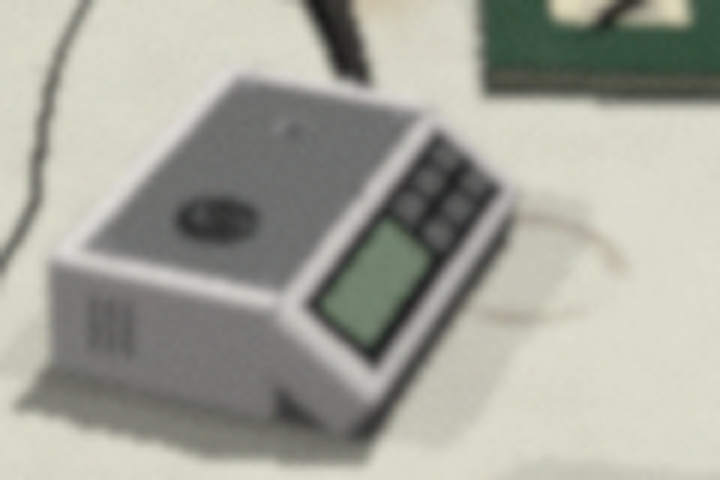

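```bash
cat > h.py <<'E'
import cv2,numpy as np
def ray(s,u,v,z):
    R,t=s["R"],s["t"]; d=R.T@np.array([(u-s["cx"])/s["fx"],(v-s["cy"])/s["fy"],1]); c=-R.T@t
    return c+d*(z-c[2])/d[2]
def proj(s,X):
    p=s["R"]@np.asarray(X)+s["t"]; return np.array([s["fx"]*p[0]/p[2]+s["cx"],s["fy"]*p[1]/p[2]+s["cy"]])
def tri(a,ua,b,ub):
    A=[];B=[]
    for s,(u,v) in((a,ua),(b,ub)):
        P=np.hstack([s["R"],s["t"][:,None]])
        for r,c,f,k in((0,u,s["fx"],s["cx"]),(1,v,s["fy"],s["cy"])):
            q=(c-k)/f*P[2]-P[r];A.append(q[:3]);B.append(-q[3])
    return np.linalg.lstsq(np.array(A),np.array(B),rcond=None)[0]
def blob(img,lo,hi,x0,y0,x1,y1):
    m=cv2.inRange(img[y0:y1,x0:x1],np.array(lo),np.array(hi))
    n,l,st,c=cv2.connectedComponentsWithStats(m)
    return [(round(c[i][0]+x0,2),round(c[i][1]+y0,2),*map(int,st[i][:5]+np.array([x0,y0,0,0,0]))) for i in np.argsort(-st[1:,4])[:4]+1]
E
python3 - <<'E'
from h import *
T=np.load("top0.npz");S=np.load("side0.npz")
t,s=T["img"],S["img"]
print("cap top",blob(t,[0]*3,[35]*3,130,195,155,225)); print("cap side",blob(s,[0]*3,[40]*3,265,270,300,305))
for y in range(278,306,2): print(y,s[y,270:290].max(axis=1))
print("well top",blob(t,[0]*3,[60]*3,250,180,275,200)); print("hole top",blob(t,[0]*3,[70]*3,285,192,300,210))
print("well side",blob(s,[0]*3,[80]*3,238,192,264,210))
print("hole row",t[195:206,286:299].max(axis=2))
hsv=cv2.cvtColor(t,cv2.COLOR_BGR2HSV)
print("pin",t[228:256,142:156].max(axis=2))
print("rack mask",blob(t,[60]*3,[115]*3,120,175,180,275))
E
```

```text
cap top [(np.float64(141.36), np.float64(214.25), 137, 210, 10, 10, 73), (np.float64(150.0), np.float64(196.5), 150, 196, 1, 2, 2), (np.float64(154.0), np.float64(214.5), 154, 214, 1, 2, 2), (np.float64(153.0), np.float64(209.5), 153, 209, 1, 2, 2)]
cap side [(np.float64(279.57), np.float64(288.0), 275, 281, 10, 15, 136)]
278 [217 218 218 218 215 208 194 184 175 171 175 180 186 199 208 217 219 219
 219 219]
280 [218 217 214 203 171 128  93  64  55  46  48  54  69  98 137 179 205 217
 219 219]
282 [219 218 206 175 115  62  30  26  28  27  30  28  28  30  53 108 166 202
 217 217]
284 [218 218 196 149  87  40  26  26  27  29  29  28  24  32  36  81 143 192
 211 215]
286 [217 214 193 137  71  25  20  20  23  22  25  23  21  24  28  75 137 190
 212 217]
288 [219 216 194 137  68  27   8  15  13  15  15  19  22  20  31  81 146 192
 212 213]
290 [217 216 192 137  71  31  20  13  13  17  10  16  12  13  35  92 157 197
 210 213]
292 [218 216 197 151  84  38  13  21  20  17   9  10  14  17  34  89 145 180
 190 189]
294 [207 200 191 168 117  63  30  14  17  14  11  14  18  28  49  82 113 124
 12
[... 2486 characters left out ...]
118 103  68  52 100  57  91  98]
 [191 124  98  97 113 191 198 205 155  73  70  87  85  96]
 [189 125  96  95 145 186 194 199 175  81  74  96  72  93]
 [189 124 100  95 132 183 199 196 161  93  84  66  84  98]
 [188 124 101  96  92 152 193 151  92  80  83  89  89  97]
 [184 128 102  97  96  94  92  94  89  88  90  89  89  97]
 [185 190 123  96  97  97  97  98  98  90  88  89  88  96]
 [182 187 124  96  98  98  99  98  98  90  89  87  89  88]]
rack mask [(np.float64(148.81), np.float64(225.19), 131, 186, 36, 77, 1133), (np.float64(142.0), np.float64(197.0), 142, 197, 1, 1, 1), (np.float64(136.0), np.float64(216.0), 136, 216, 1, 1, 1), (np.float64(148.0), np.float64(231.0), 148, 231, 1, 1, 1)]
```

```bash
python3 - <<'E'
from h import *
T=np.load("top0.npz");S=np.load("side0.npz")
t,s=T["img"],S["img"]
pb=blob(t,[135]*3,[255]*3,144,246,153,255)[0];cork=[142+3-.2,155+76.6+.5]
hsv=cv2.cvtColor(t,cv2.COLOR_BGR2HSV)
m=(hsv[190:250,125:160,1]>60); 
c=blob(hsv,[0,70,100],[30,255,255],138,220,156,240)[:2]; w=blob(t,[140]*3,[255]*3,133,193,143,202)[:2]
print("pin",pb,"cork",c,"wool",w)
cell=ray(T,141.36,214.25,.086);pin=ray(T,pb[0],pb[1],.080);ck=ray(T,c[0][0],c[0][1],.070);wl=ray(T,w[0][0],w[0][1],.073)
for n,p in zip(("wool","cell","cork","pin"),(wl,cell,ck,pin)):print(n,p.round(4))
print(np.linalg.norm(cell-pin),np.linalg.norm(cell-ck),np.linalg.norm(wl-cell))
d=(pin-wl)[:2];print("rack yaw",np.degrees(np.arctan2(d[1],d[0])))
# side
capS=(279.57,287.9); print("tri cap",tri(T,(141.36,214.25),S,capS), "side proj of cap ctr", proj(S,[*cell[:2],.072]))
for p in (pb[:2],): print("side proj of pin top",proj(S,pin))
# handle side top
print("pinside",blob(s,[130]*3,[195]*3,322,274,338,284)[:2]); print(s[272:284,322:340].max(axis=2))
W=ray(T,263.51,189.51,.060);H=ray(T,291.8,200.35,.060);d=(W-H)[:2]
print("well",W,"hole",H,np.linalg.norm(d),"photom yaw",np.degrees(np.arctan2(d[1],d[0]))-90)
print("side",proj(S,W),ray(S,250.67,201.28,.06),proj(S,H),"hole side ~",215+292/6-.5,165+128/6-.5, ray(S,215+292/6-.4,165+128/6-.4,.06))
E
```

```text
pin (np.float64(148.25), np.float64(250.38), 146, 249, 5, 4, 16) cork [(np.float64(145.38), np.float64(232.08), 143, 230, 6, 6, 26)] wool [(np.float64(137.45), np.float64(197.0), 135, 194, 6, 7, 29)]
wool [0.5632 0.3866 0.073 ]
cell [0.5134 0.3696 0.086 ]
cork [0.4636 0.3599 0.07  ]
pin [0.4125 0.3469 0.08  ]
0.10359262418544316 0.05318820180773047 0.054166994359754056
rack yaw -165.25611155247853
tri cap [0.51426907 0.37395984 0.0693776 ] side proj of cap ctr [280.10984112 285.44568222]
side proj of pin top [330.92138462 276.75137951]
pinside [(np.float64(330.39), np.float64(279.8), 325, 277, 11, 7, 41), (np.float64(323.0), np.float64(274.0), 323, 274, 1, 1, 1)]
[[200 199 199 200 200 199 199 200 201 200 204 201 200 202 202 202 203 201]
 [199 198 198 199 200 199 201 200 201 199 200 201 203 202 203 204 202 202]
 [196 195 199 199 198 200 199 201 201 198 201 201 202 201 202 202 202 203]
 [196 196 197 197 197 199 197 198 200 199 199 199 200 202 202 202 200 201]
 [196 197 199 198 197 196 198 202 201 199 200 198 199 200 200 201 200 201]
 [199 197 199 198 192 189 192 201 200 201 198 196 195 200 200 200 200 197]
 [199 198 199 198 188 175 179 190 194 197 190 188 193 199 199 200 198 198]
 [200 201 200 199 179 153 150 162 172 172 167 168 185 194 199 199 198 198]
 [199 200 200 196 175 138 121 127 132 132 129 148 180 195 198 199 199 199]
 [198 201 199 193 169 131 105  99  99 101 107 139 177 195 197 196 197 198]
 [200 199 198 192 171 134 101  90  86  88 102 141 178 194 198 197 196 195]
 [199 196 196 191 170 132 105  93  92  91 112 151 183 195 197 196 198 198]]
well [0.5933081  0.02542898 0.06      ] hole [ 0.5633192  -0.05716008  0.06      ] 0.08786516871704939 photom yaw -19.956454718264354
side [250.96840936 200.84385103] [0.59393796 0.02767916 0.06      ] [263.85559355 185.74536798] hole side ~ 263.1666666666667 185.83333333333334 [ 0.56488062 -0.05601428  0.06      ]
```

```bash
cat > go.py <<'E'
import sys,numpy as np
from plant import ctrl
from scipy.spatial.transform import Rotation as Ro
def rel(x,y,z,yaw):
    o=ctrl.get_obs();R=Ro.from_euler("xyz",o["orientation"],degrees=True)
    G=Ro.from_euler("xyz",[180,0,yaw],degrees=True)
    d=R.inv().apply(np.array([x,y,z])-o["tool_pos"]);r=(R.inv()*G).as_rotvec()
    print("t",round(o["clock"],2),"pos",o["tool_pos"].round(4),"ori",o["orientation"].round(2),"F",o["force"].round(2),"op",round(o["opening"],4),"j",o["joint_pos"].round(1)); print("d",d.round(4),"r",r.round(4))
if __name__=="__main__": rel(*map(float,sys.argv[1:5]))
E
python3 go.py .514 .371 .15 14.5
```

```text
t 0.1 pos [0.2737 0.6165 0.2083] ori [ 1.7992e+02 -1.0000e-02 -2.3940e+01] F [-0.56 -0.23 -0.41] op 0.0875 j [ 82.6  20.6   0.6  -0.  -70.1 -16.5]
d [0.3192 0.1268 0.0586] r [ 1.500e-03  3.000e-04 -6.709e-01]
```

```bash
python3 -m handwheel '[[0.045,0.018,0.008,0,0,-0.1],[0.1,0.04,0.018,0,0,-0.22],[0.155,0.062,0.028,0,0,-0.34],[0.21,0.084,0.038,0,0,-0.46],[0.265,0.105,0.048,0,0,-0.57],[0.319,0.127,0.059,0,0,-0.671],[0.319,0.127,0.059,0,0,-0.671],[0.319,0.127,0.059,0,0,-0.671]]' -1; python3 go.py .514 .371 .081 14.5; python3 - <<'E'
from h import *; from plant import ctrl
for n in("side","top"):
    s=ctrl.snapshot(n);i=s["img"];i=i[230:340,215:365] if n=="side" else i[155:275,100:220]
    cv2.imwrite(f"pics/{n}1.png",cv2.resize(i,None,fx=5,fy=5,interpolation=2))
E
```

```text
clock: 1.1
tool_pos: [0.514, 0.3711, 0.1499]
orientation: [180.0, 0.0, 14.4]
force: [-0.8, 0.2, 0.7]
opening: 0.0875
t 1.1 pos [0.514  0.3711 0.1499] ori [1.7999e+02 3.0000e-02 1.4410e+01] F [-0.78  0.18  0.68] op 0.0875 j [ 53.4  19.2  -9.4  -0.  -61.4  51. ]
d [0.     0.0001 0.0689] r [ 0.0002  0.0005 -0.0016]
```

View pics/side1.png

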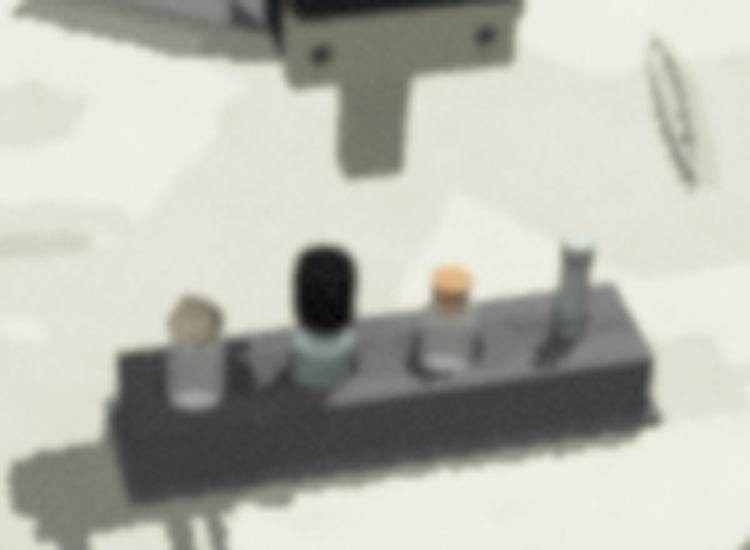

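View pics/top1.png

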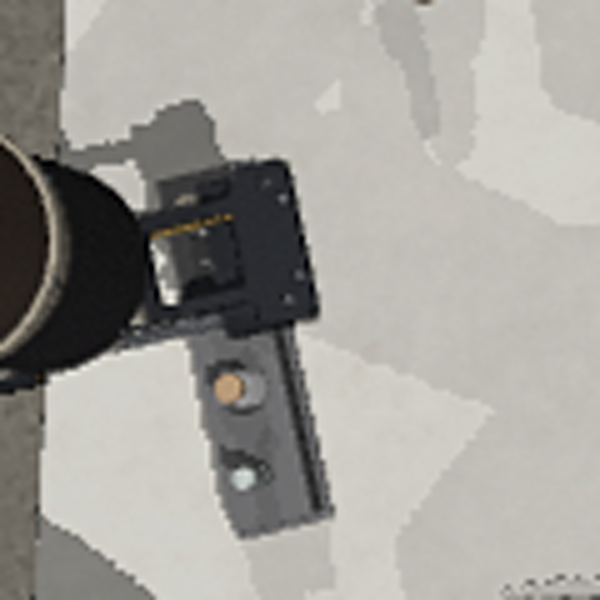

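```bash
python3 - <<'E'
from h import *
S=np.load("side0.npz")
a=np.radians(104.4)
for r in(.044,.065):print(proj(S,[.514+r*np.cos(a),.3711+r*np.sin(a),.133]))
print("finger tip px",215+372/5-.4,230+178/5)
print(proj(S,[.514,.371,.086]),proj(S,[.514,.371,.058]))
E
```

```text
[286.21588084 275.69979086]
[289.08355506 283.01432658]
finger tip px 289.0 265.6
[279.97362531 280.37143136] [279.64035915 291.33946367]
```

```bash
python3 - <<'E'
from h import *
S=np.load("side0.npz")
a=np.radians(104.4);b=a-np.pi/2
for r,z in((.0965,.199),(-.0965,.199),(.039,.199),(-.039,.199),(.044,.133),(-.044,.133),(.065,.199)):print(r,z,proj(S,[.514+r*np.cos(a),.3711+r*np.sin(a),z]))
for w in(-.0965,-.039,.039,.0965):
  for r in(.039,.0965):print(w,r,proj(S,[.514+r*np.cos(a)+w*np.cos(b),.3711+r*np.sin(a)+w*np.sin(b),.199]))
E
```

```text
0.0965 0.199 [295.07727046 264.53080891]
-0.0965 0.199 [269.99723906 206.07444805]
0.039 0.199 [286.63764824 244.85979677]
-0.039 0.199 [276.56880093 221.39139827]
0.044 0.133 [286.21588084 275.69979086]
-0.044 0.133 [275.31964319 247.90691301]
0.065 0.199 [290.33601553 253.47992527]
-0.0965 0.039 [338.36828143 238.76847744]
-0.0965 0.0965 [349.60502521 257.72947823]
-0.039 0.039 [307.76368287 242.37219097]
-0.039 0.0965 [317.35895192 261.75158053]
0.039 0.039 [265.20659206 247.38331908]
0.039 0.0965 [272.45503271 267.3525154 ]
0.0965 0.039 [233.03904358 251.17107109]
0.0965 0.0965 [238.46386155 271.59228644]
```

```bash
python3 - <<'E'
from h import *; from plant import ctrl
s=ctrl.snapshot("side");i=s["img"][150:330,180:420]
cv2.imwrite("pics/side1b.png",cv2.resize(i,None,fx=3.3,fy=3.3,interpolation=2))
E
```

```text
(no output)
```

View pics/side1b.png

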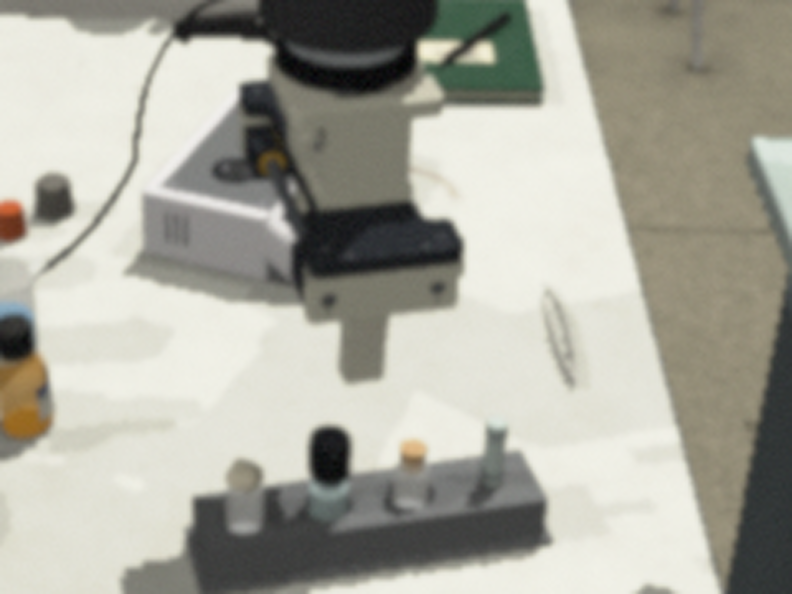

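```bash
python3 - <<'E'
from h import *
T=np.load("top0.npz")
a=np.radians(-75.6);b=a+np.pi/2
for z in(.199,.25,.28):
  for w in(-.039,.039): print(z,w,proj(T,[.514+.0965*np.cos(a)+w*np.cos(b),.3711+.0965*np.sin(a)+w*np.sin(b),z]))
E
python3 - <<'E'
from plant import ctrl;print(ctrl.get_obs())
import plant;print([x for x in dir(ctrl) if x[0]!="_"])
E
```

```text
0.199 -0.039 [169.323583   217.92920897]
0.199 0.039 [163.02558126 188.53766343]
0.25 -0.039 [165.24170165 217.04812364]
0.25 0.039 [158.68087448 186.29344093]
0.28 -0.039 [162.65643698 216.49008713]
0.28 0.039 [155.9306641  184.87284241]
{'clock': 1.25, 'joint_pos': array([ 5.35677735e+01,  1.91133532e+01, -9.40957316e+00, -1.36643360e-04,
       -6.14525364e+01,  5.10071464e+01]), 'qvel': array([ 0.2166969 , -0.16064993, -0.05197212, -0.00124318,  0.04203387,
        0.31509894]), 'tau': array([-5.74719384e-01, -5.42248929e+01,  2.73733360e+01,  6.47947803e+00,
        7.68808974e-02, -1.34195064e-02]), 'tool_pos': array([0.51330151, 0.37244191, 0.1504202 ]), 'orientation': array([-1.79984467e+02, -1.89953725e-02,  1.45748521e+01]), 'force': array([-0.54250436, -0.04297297, -0.01822437]), 'moment': array([-0.01928219,  0.01502764, -0.02741698]), 'opening': 0.08753606475157122}
['PlanningError', 'close_job', 'get_obs', 'snapshot', 'tip_extent']
```

```bash
python3 - <<'E'
from h import *
S=np.load("side0.npz");T=np.load("top0.npz")
a=np.radians(-23.94-90)+np.pi;b=a-np.pi/2
for z in(.258,.303):
 for r in(.0965,-.0965):
  for w in(-.039,.039): print(z,r,w,proj(S,[.2737+r*np.cos(a)+w*np.cos(b),.6165+r*np.sin(a)+w*np.sin(b),z]))
for z in (.192,.237):
 for r in(.065,.044,-.044): print("tip",z,r,proj(S,[.2737+r*np.cos(a),.6165+r*np.sin(a),z]))
i=S["img"][130:384,380:512];cv2.imwrite("pics/s3.png",cv2.resize(i,None,fx=2.3,fy=2.3,interpolation=2))
i=T["img"][260:384,0:132];j=cv2.resize(i,None,fx=4,fy=4,interpolation=2);cv2.imwrite("pics/t3.png",j)
for z in(.258,.303,.35):
 for r in(.0965,-.0965):
  for w in(-.039,.039): print("top",z,r,w,proj(T,[.2737+r*np.cos(a)+w*np.cos(b),.6165+r*np.sin(a)+w*np.sin(b),z]))
E
```

```text
0.258 0.0965 -0.039 [484.20910416 367.41768367]
0.258 0.0965 0.039 [415.59505416 344.05823616]
0.258 -0.0965 -0.039 [498.15578833 273.06520856]
0.258 -0.0965 0.039 [442.3956956  258.15398674]
0.303 0.0965 -0.039 [493.57037777 339.43920906]
0.303 0.0965 0.039 [421.78646605 316.65481267]
0.303 -0.0965 -0.039 [505.99750282 247.91802906]
0.303 -0.0965 0.039 [448.17123737 233.60857747]
tip 0.192 0.065 [442.95535742 374.30237425]
tip 0.192 0.044 [445.60343077 362.96471926]
tip 0.192 -0.044 [455.43638927 320.86517124]
tip 0.237 0.065 [449.72613066 349.83522291]
tip 0.237 0.044 [452.2986453  338.70794291]
tip 0.237 -0.044 [461.81165997 297.55988642]
top 0.258 0.0965 -0.039 [-30.02966263 307.16330113]
top 0.258 0.0965 0.039 [-14.07854146 276.93384432]
top 0.258 -0.0965 -0.039 [ 41.92809115 342.55443358]
top 0.258 -0.0965 0.039 [ 57.45785731 311.82833431]
top 0.303 0.0965 -0.039 [-42.82171064 310.31216236]
top 0.303 0.0965 0.039 [-26.06343324 278.71789575]
top 0.303 -0.0965 -0.039 [ 32.27471531 347.32255286]
top 0.303 -0.0965 0.039 [ 48.57449342 315.1858575 ]
top 0.35 0.0965 -0.039 [-57.46257138 313.91612308]
top 0.35 0.0965 0.039 [-39.77065111 280.75832985]
top 0.35 -0.0965 -0.039 [ 21.21803915 352.78380825]
top 0.35 -0.0965 0.039 [ 38.40717328 319.02866002]
```

View pics/s3.png

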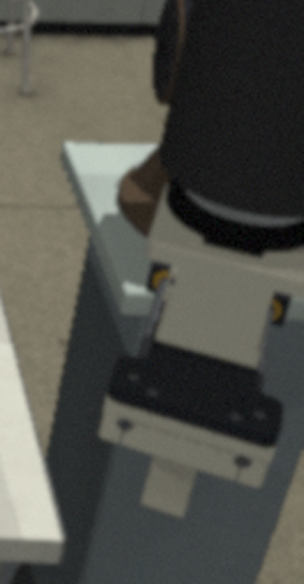

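View pics/t3.png

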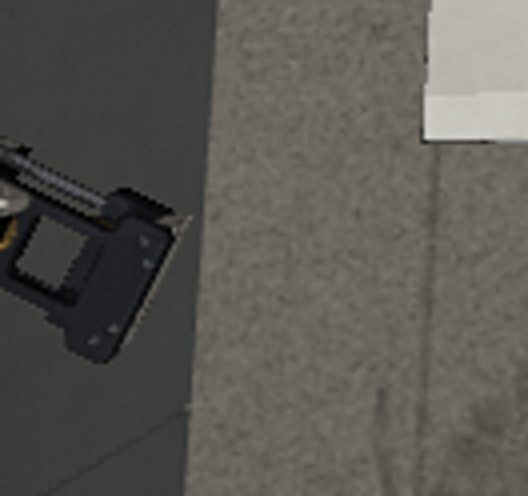

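```bash
python3 -m handwheel '[[0,0,0.035,0,0,0],[0,0,0.069,0,0,0],[0,0,0.069,0,0,0],[0,0,0.069,0,0,0]]' -1; python3 go.py .514 .371 .081 14.5; python3 - <<'E'
from h import *; from plant import ctrl
s=ctrl.snapshot("side");i=s["img"][215:335,215:365]
cv2.imwrite("pics/side2.png",cv2.resize(i,None,fx=5,fy=5,interpolation=2))
E
```

```text
clock: 1.75
tool_pos: [0.5142, 0.3726, 0.0826]
orientation: [-180.0, -0.1, 14.6]
force: [0.1, 0.2, 0.1]
opening: 0.0876
t 1.75 pos [0.5142 0.3726 0.0826] ori [-1.7997e+02 -9.0000e-02  1.4590e+01] F [0.14 0.19 0.13] op 0.0876 j [ 53.5  22.7 -13.8   0.  -53.4  51. ]
d [-0.0006  0.0015  0.0016] r [-0.0005 -0.0016  0.0016]
```

View pics/side2.png

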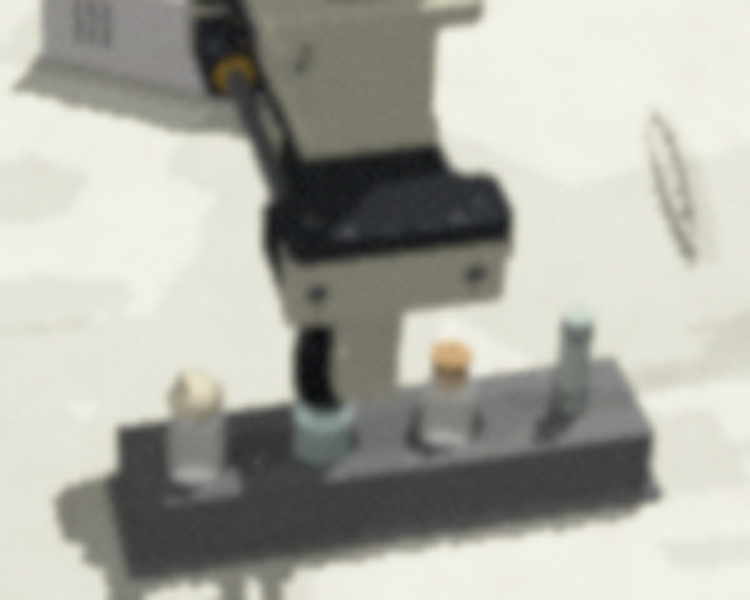

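```bash
python3 -m handwheel '[[0,0,0.0,0,0,0],[0,0,0,0,0,0],[0,0,0,0,0,0],[0,0,0,0,0,0],[0,0,0,0,0,0]]' 1; python3 go.py .514 .371 .081 14.5; python3 - <<'E'
from h import *; from plant import ctrl
s=ctrl.snapshot("side");i=s["img"][215:335,215:365]
cv2.imwrite("pics/side3.png",cv2.resize(i,None,fx=5,fy=5,interpolation=2))
E
```

```text
clock: 2.42
tool_pos: [0.514, 0.3713, 0.0812]
orientation: [180.0, 0.0, 14.5]
force: [-0.1, 0.4, -0.1]
opening: 0.0432
t 2.42 pos [0.514  0.3713 0.0812] ori [180.    0.   14.5] F [-0.1   0.36 -0.06] op 0.0432 j [ 53.5  22.7 -13.9   0.  -53.3  51. ]
d [-0.      0.0003  0.0002] r [0. 0. 0.]
```

View pics/side3.png

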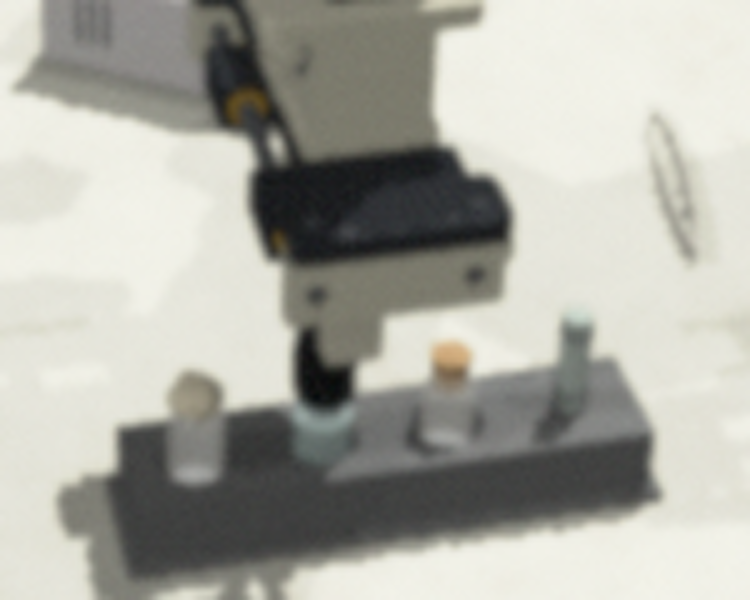

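```bash
python3 -m handwheel '[[0,0,0.0,0,0,0],[0,0,0,0,0,0],[0,0,0,0,0,0],[0,0,0,0,0,0],[0,0,0,0,0,0]]' 1; python3 - <<'E'
from h import *; from plant import ctrl
s=ctrl.snapshot("side");i=s["img"][215:335,215:365]
cv2.imwrite("pics/side4.png",cv2.resize(i,None,fx=5,fy=5,interpolation=2))
E
```

```text
clock: 3.1
tool_pos: [0.5139, 0.3714, 0.0812]
orientation: [-180.0, -0.0, 14.5]
force: [-0.5, 1.2, -0.5]
opening: 0.0005
```

View pics/side4.png

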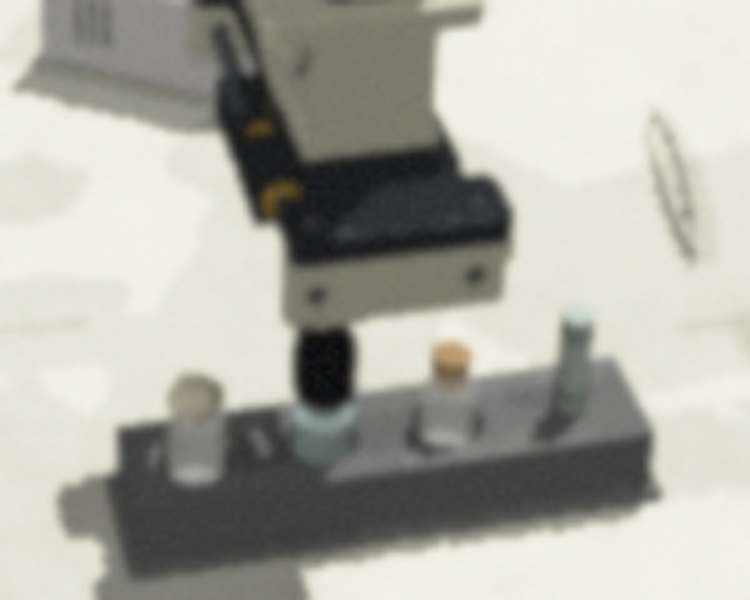

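```bash
python3 - <<'E'
from h import *
from scipy.optimize import brentq
S=np.load("side0.npz")
a=np.radians(104.5)
for zt,r,row in((.0812,.065,295.2),(.0812,.0426,287.8),(.150,.065,265.4)):
    z=brentq(lambda z:proj(S,[.514+r*np.cos(a),.3712+r*np.sin(a),z])[1]-row,0,.4);print(zt,r,"tip z",z,"tip-TCP",z-zt)
for zt,r,row in((.0812,.0965,215+310/5),(.150,.0965,230+76/5)):
    z=brentq(lambda z:proj(S,[.514+r*np.cos(a),.3712+r*np.sin(a),z])[1]-row,0,.4);print(zt,r,"body z",z,"body-TCP",z-zt)
E
```

```text
0.0812 0.065 tip z 0.10432725724631929 tip-TCP 0.023127257246319297
0.0812 0.0426 tip z 0.10307511213265316 tip-TCP 0.02187511213265317
0.15 0.065 tip z 0.1730231887226136 tip-TCP 0.023023188722613608
0.0812 0.0965 body z 0.17226127860392895 body-TCP 0.09106127860392896
0.15 0.0965 body z 0.2389396194130252 body-TCP 0.0889396194130252
```

```bash
python3 -m handwheel '[[0,0,0.007,0,0,0],[0,0,0.013,0,0,0],[0,0,0.013,0,0,0]]'; for k in 1 2; do python3 -m handwheel '[[0,0,0.001,0,0,0],[0,0,0.001,0,0,0]]'; done
```

```text
clock: 3.52
tool_pos: [0.5146, 0.3718, 0.069]
orientation: [-180.0, -0.1, 14.5]
force: [-1.6, -1.2, 9.3]
opening: 0.0004
clock: 3.78
tool_pos: [0.515, 0.3721, 0.069]
orientation: [-180.0, -0.2, 14.6]
force: [-1.4, -1.6, 12.8]
opening: 0.0002
clock: 4.03
tool_pos: [0.5155, 0.3725, 0.069]
orientation: [-179.9, -0.2, 14.6]
force: [-2.8, -2.2, 18.1]
opening: 0.0006
```

```bash
python3 -m handwheel '[[0,0,-0.015,0,0,0],[0,0,-0.029,0,0,0],[0,0,-0.029,0,0,0],[0,0,-0.029,0,0,0],[0,0,-0.029,0,0,0],[0,0,-0.029,0,0,0],[0,0,-0.029,0,0,0],[0,0,-0.029,0,0,0]]' -1;python3 -m handwheel '[[0,0,0,0,0,0],[0,0,0,0,0,0],[0,0,0,0,0,0],[0,0,0,0,0,0]]'; python3 go.py .514 .371 .047 14.5;  python3 - <<'E'
from h import *; from plant import ctrl
s=ctrl.snapshot("side");print(blob(s["img"],[0]*3,[40]*3,265,270,300,305)[:1]);i=s["img"][215:335,215:365]
cv2.imwrite("pics/side5.png",cv2.resize(i,None,fx=5,fy=5,interpolation=2))
s=ctrl.snapshot("top");i=s["img"][165:265,100:200]
cv2.imwrite("pics/top5.png",cv2.resize(i,None,fx=5,fy=5,interpolation=2))
E
```

```text
clock: 5.03
tool_pos: [0.5139, 0.3714, 0.095]
orientation: [180.0, 0.0, 14.5]
force: [0.3, -0.4, 0.6]
opening: 0.0746
clock: 5.52
tool_pos: [0.5139, 0.3714, 0.0952]
orientation: [-180.0, -0.0, 14.5]
force: [0.5, 0.4, -0.4]
opening: 0.0876
t 5.53 pos [0.5139 0.3714 0.0952] ori [-180.     -0.     14.51] F [ 0.53  0.43 -0.37] op 0.0876 j [ 53.5  21.9 -13.1   0.  -55.   51. ]
d [-0.      0.0004  0.0482] r [-0.     -0.      0.0002]
[(np.float64(278.39), np.float64(288.93), 275, 281, 9, 15, 90)]
```

View pics/side5.png

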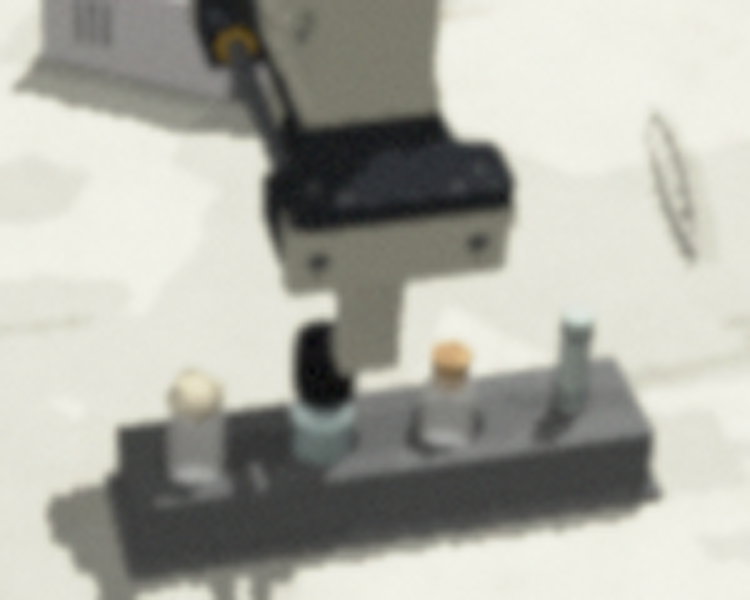

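View pics/top5.png

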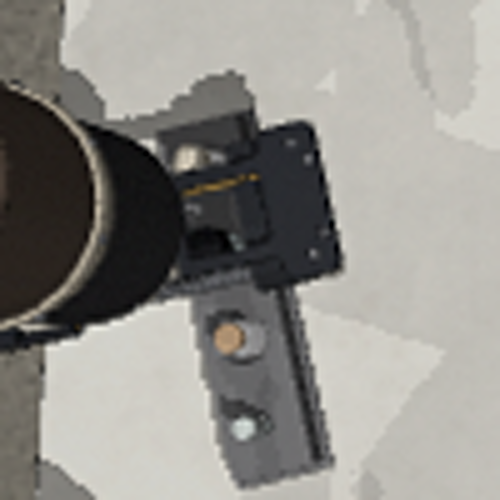

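```bash
python3 -m handwheel '[[0,0,0.025,0,0,0],[0,0,0.048,0,0,0],[0,0,0.048,0,0,0],[0,0,0.048,0,0,0]]'; python3 -m handwheel '[[0,0,0,0,0,0],[0,0,0,0,0,0],[0,0,0,0,0,0],[0,0,0,0,0,0],[0,0,0,0,0,0]]' 1;python3 -m handwheel '[[0,0,0,0,0,0],[0,0,0,0,0,0]]';python3 -m handwheel '[[0,0,0,0,0,0],[0,0,0,0,0,0],[0,0,0,0,0,0]]'; python3 go.py .514 .371 .047 14.5;  python3 - <<'E'
from h import *; from plant import ctrl
s=ctrl.snapshot("side");i=s["img"][215:335,215:365]
cv2.imwrite("pics/side6.png",cv2.resize(i,None,fx=5,fy=5,interpolation=2))
E
```

```text
clock: 6.12
tool_pos: [0.5144, 0.3718, 0.048]
orientation: [-180.0, -0.0, 14.5]
force: [-0.6, 0.2, 0.1]
opening: 0.0876
clock: 6.75
tool_pos: [0.5139, 0.3714, 0.0472]
orientation: [-180.0, 0.0, 14.5]
force: [-0.4, -0.4, 0.2]
opening: 0.0435
clock: 7.0
tool_pos: [0.5139, 0.3714, 0.0471]
orientation: [180.0, 0.0, 14.5]
force: [0.8, 0.7, -0.7]
opening: 0.0244
clock: 7.38
tool_pos: [0.5139, 0.3714, 0.0471]
orientation: [180.0, 0.0, 14.5]
force: [-0.3, -0.2, -0.8]
opening: 0.0242
t 7.38 pos [0.5139 0.3714 0.0471] ori [180.     0.    14.51] F [-0.27 -0.21 -0.83] op 0.0242 j [ 53.5  24.8 -15.8  -0.  -49.3  51. ]
d [0.     0.0004 0.0001] r [0.0001 0.0001 0.0001]
```

View pics/side6.png

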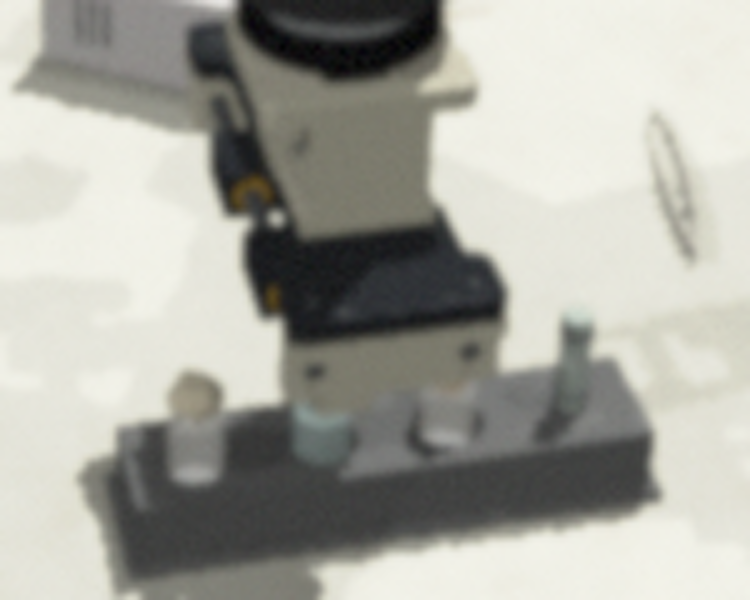

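```bash
python3 -m handwheel '[[0,0,-0.01,0,0,0],[0,0,-0.04,0,0,0],[0,0,-0.08,0,0,0],[0,0,-0.08,0,0,0],[0,0,-0.08,0,0,0]]' 1; python3 go.py .5936 .0265 .127 -20;  python3 - <<'E'
from h import *; from plant import ctrl
s=ctrl.snapshot("side");i=s["img"][195:335,215:365]
cv2.imwrite("pics/side7.png",cv2.resize(i,None,fx=4,fy=4,interpolation=2))
E
```

```text
clock: 8.05
tool_pos: [0.5138, 0.3714, 0.1276]
orientation: [-180.0, -0.0, 14.5]
force: [-0.0, 0.3, -1.1]
opening: 0.0243
t 8.05 pos [0.5138 0.3714 0.1276] ori [-1.7996e+02 -2.0000e-02  1.4500e+01] F [-0.03  0.33 -1.08] op 0.0243 j [ 53.5  20.2 -11.   -0.  -58.7  51. ]
d [-0.0091  0.3539  0.0004] r [-7.000e-04 -2.000e-04  6.021e-01]
```

View pics/side7.png

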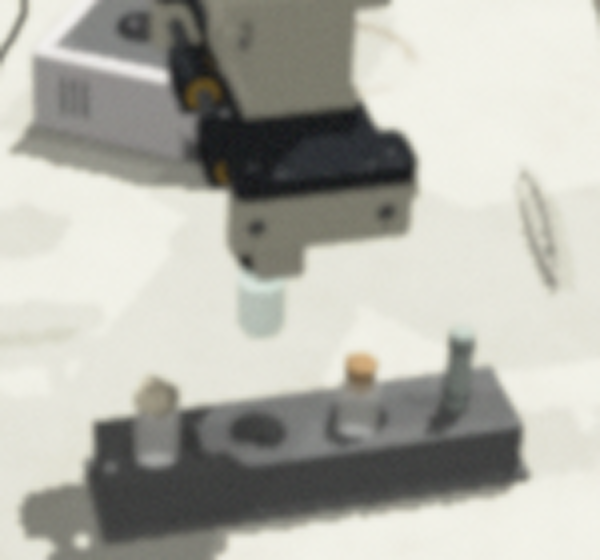

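```bash
python3 -m handwheel '[[-0.001,0.04,0,0,0,0.08],[-0.003,0.09,0,0,0,0.17],[-0.004,0.14,0,0,0,0.26],[-0.005,0.19,0,0,0,0.35],[-0.006,0.24,0,0,0,0.44],[-0.008,0.3,0,0,0,0.53],[-0.009,0.354,0,0,0,0.602],[-0.009,0.354,0,0,0,0.602]]' 1; python3 -m handwheel '[[0,0,0,0,0,0],[0,0,0,0,0,0]]';python3 go.py .5936 .0265 .127 -20;  python3 - <<'E'
from h import *; from plant import ctrl
s=ctrl.snapshot("side");np.savez("s8.npz",**s);i=s["img"][130:250,190:340]
cv2.imwrite("pics/side8.png",cv2.resize(i,None,fx=5,fy=5,interpolation=2))
s=ctrl.snapshot("top");i=s["img"][130:280,190:340]
cv2.imwrite("pics/top8.png",cv2.resize(i,None,fx=4,fy=4,interpolation=2))
E
```

```text
clock: 9.1
tool_pos: [0.5935, 0.0228, 0.1259]
orientation: [179.9, 0.1, -20.3]
force: [-0.4, 0.1, -0.4]
opening: 0.0245
clock: 9.35
tool_pos: [0.5936, 0.0273, 0.1268]
orientation: [180.0, 0.0, -19.9]
force: [-0.3, -0.1, -0.4]
opening: 0.0246
t 9.35 pos [0.5936 0.0273 0.1268] ori [ 1.7998e+02  3.0000e-02 -1.9900e+01] F [-0.31 -0.08 -0.4 ] op 0.0246 j [ 21.5  16.8 -16.2  -0.  -57.   48.6]
d [ 0.0003  0.0008 -0.0002] r [0.0004 0.0006 0.0018]
```

View pics/side8.png

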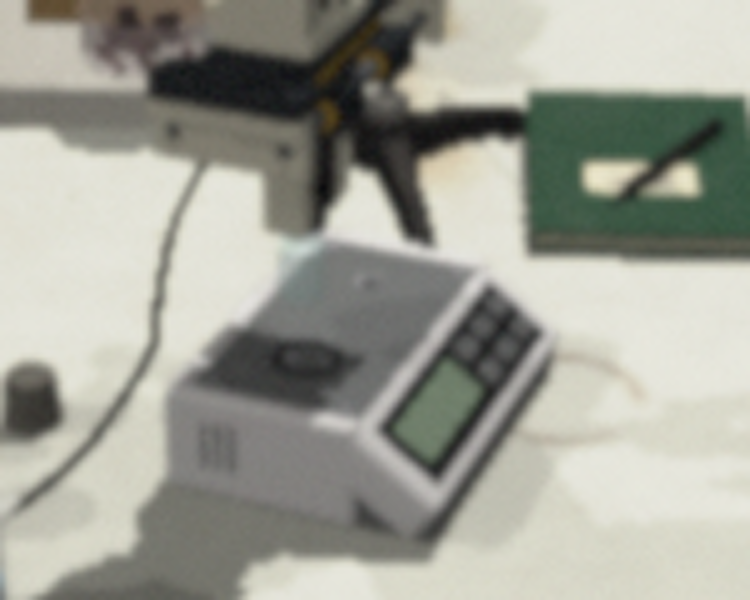

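View pics/top8.png

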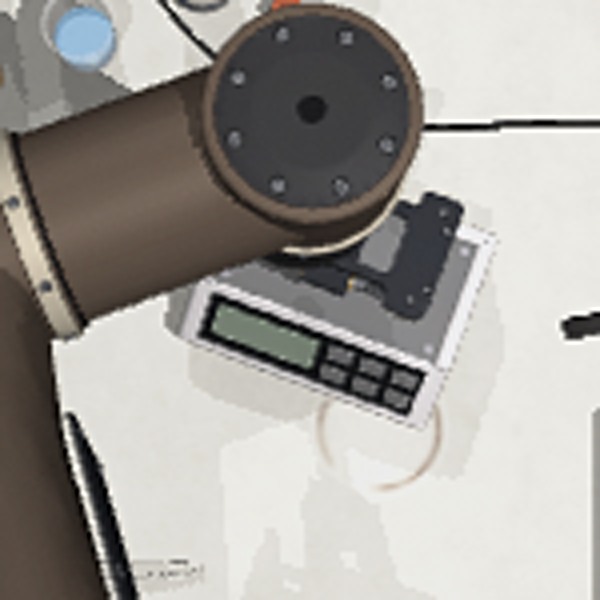

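```bash
python3 - <<'E'
from h import *
S=np.load("s8.npz")
for z in(.098,.128,.128):print(proj(S,[.5936,.0268,z]))
i=S["img"][170:200,235:270];cv2.imwrite("pics/s9.png",cv2.resize(i,None,fx=20,fy=20,interpolation=2))
E
python3 go.py .5936 .0265 .127 -20
```

```text
[250.73371719 188.30900044]
[250.66204321 177.92577311]
[250.66204321 177.92577311]
t 9.45 pos [0.5937 0.0275 0.1271] ori [ 1.7999e+02  1.0000e-02 -1.9880e+01] F [-0.11 -0.12 -0.46] op 0.0244 j [ 21.5  16.8 -16.2  -0.  -57.   48.6]
d [0.0002 0.001  0.0001] r [0.0001 0.0001 0.0021]
```

View pics/s9.png

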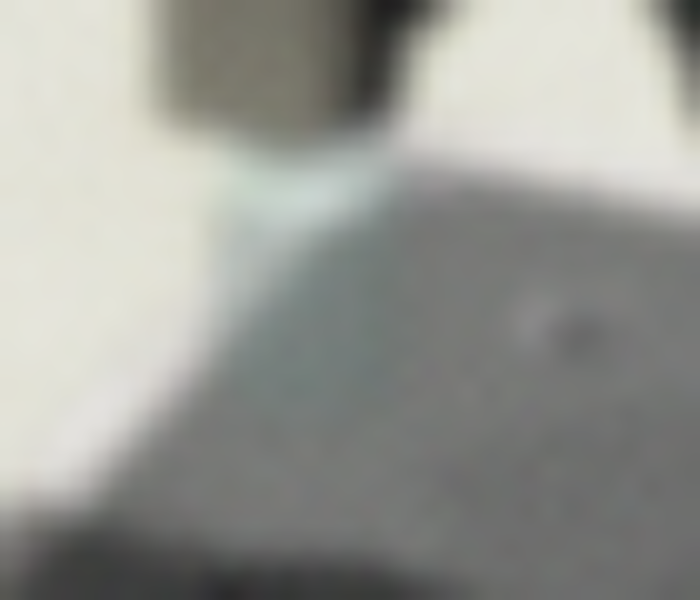

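```bash
python3 -m handwheel '[[0,0.001,0.015,0,0,0.002],[0,0.001,0.031,0,0,0.002],[0,0.001,0.031,0,0,0.002],[0,0.001,0.031,0,0,0.002]]'; python3 go.py .5936 .0265 .051 -20; python3 - <<'E'
from h import *; from plant import ctrl
s=ctrl.snapshot("side");i=s["img"][150:240,200:320]
cv2.imwrite("pics/side10.png",cv2.resize(i,None,fx=6,fy=6,interpolation=2))
E
```

```text
clock: 9.95
tool_pos: [0.5936, 0.0254, 0.0959]
orientation: [180.0, 0.0, -20.1]
force: [-0.1, -0.5, -0.6]
opening: 0.0247
t 9.95 pos [0.5936 0.0254 0.0959] ori [ 1.7997e+02  1.0000e-02 -2.0090e+01] F [-0.1  -0.49 -0.58] op 0.0247 j [ 21.3  18.5 -18.3   0.  -53.2  48.6]
d [-0.0003 -0.001   0.0449] r [ 0.0005  0.0003 -0.0016]
```

View pics/side10.png

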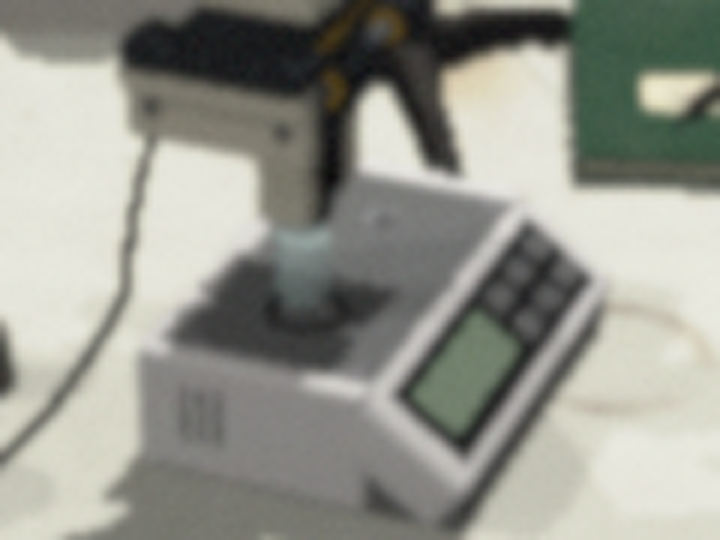

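```bash
python3 -m handwheel '[[0,0,0.003,0,0,0],[0,0,0.006,0,0,0],[0,0,0.009,0,0,0],[0,0,0.012,0,0,0],[0,0,0.012,0,0,0]]'; python3 -m handwheel '[[0,0,0.003,0,0,0],[0,0,0.006,0,0,0],[0,0,0.006,0,0,0]]'; python3 go.py .5936 .0265 .051 -20
```

```text
clock: 10.62
tool_pos: [0.5932, 0.0254, 0.0838]
orientation: [180.0, 0.0, -20.1]
force: [-0.4, 0.2, -0.4]
opening: 0.0246
clock: 11.0
tool_pos: [0.5936, 0.0255, 0.0781]
orientation: [-180.0, -0.0, -20.1]
force: [0.2, 0.2, 0.1]
opening: 0.0241
t 11.0 pos [0.5936 0.0255 0.0781] ori [-179.99   -0.    -20.1 ] F [0.24 0.18 0.14] op 0.0241 j [ 21.3  19.6 -19.4  -0.  -51.   48.6]
d [-0.0003 -0.0009  0.0271] r [-0.0001 -0.0001 -0.0018]
```

```bash
for k in 1 2 3; do python3 -m handwheel '[[0,0,0.003,0,0,0],[0,0,0.006,0,0,0]]'; done;python3 go.py .5936 .0265 .051 -20; python3 - <<'E'
from h import *; from plant import ctrl
s=ctrl.snapshot("side");i=s["img"][150:240,200:320]
cv2.imwrite("pics/side11.png",cv2.resize(i,None,fx=6,fy=6,interpolation=2))
E
```

```text
clock: 11.25
tool_pos: [0.5938, 0.0255, 0.0722]
orientation: [-180.0, -0.0, -20.1]
force: [-0.8, -0.5, 4.0]
opening: 0.0245
clock: 11.5
tool_pos: [0.5937, 0.0256, 0.066]
orientation: [-180.0, -0.0, -20.1]
force: [-1.1, 0.3, 3.1]
opening: 0.0244
clock: 11.75
tool_pos: [0.5937, 0.0256, 0.06]
orientation: [-180.0, -0.0, -20.1]
force: [0.2, 1.0, 3.2]
opening: 0.0239
t 11.75 pos [0.5937 0.0256 0.06  ] ori [-1.7999e+02 -1.0000e-02 -2.0100e+01] F [0.16 0.99 3.16] op 0.0239 j [ 21.3  20.8 -20.4   0.  -48.7  48.6]
d [-0.0004 -0.0008  0.009 ] r [-0.0001 -0.0002 -0.0017]
```

View pics/side11.png

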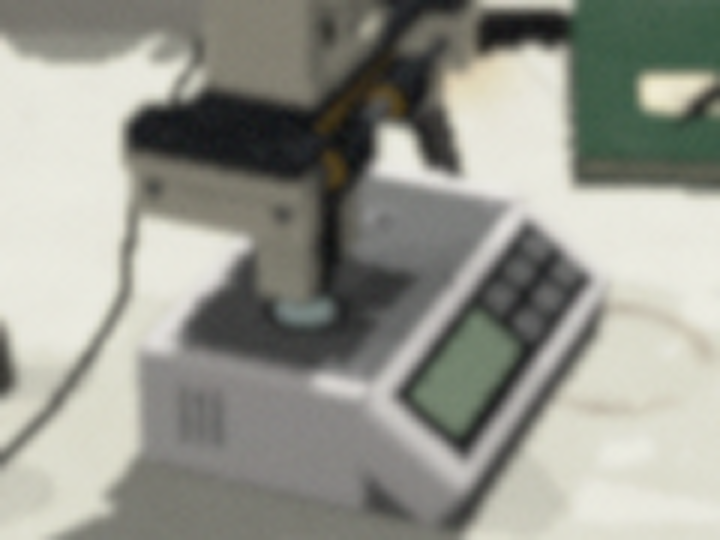

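```bash
for k in 1 2 3; do python3 -m handwheel '[[0,0,0.0015,0,0,0],[0,0,0.003,0,0,0]]'; done;python3 go.py .5936 .0265 .051 -20
```

```text
clock: 12.05
tool_pos: [0.5935, 0.0254, 0.0571]
orientation: [180.0, 0.0, -20.1]
force: [0.0, 0.3, 3.7]
opening: 0.0243
clock: 12.3
tool_pos: [0.5931, 0.0255, 0.0538]
orientation: [180.0, 0.0, -20.1]
force: [-0.3, 0.0, -1.3]
opening: 0.0244
clock: 12.55
tool_pos: [0.5932, 0.0255, 0.0508]
orientation: [180.0, 0.0, -20.1]
force: [-1.8, 0.9, 2.3]
opening: 0.0244
t 12.55 pos [0.5932 0.0255 0.0508] ori [ 1.7998e+02  4.0000e-02 -2.0100e+01] F [-1.81  0.89  2.3 ] op 0.0244 j [ 21.3  21.4 -21.   -0.  -47.7  48.6]
d [ 0.     -0.0011 -0.0002] r [ 0.0003  0.0006 -0.0018]
```

```bash
for k in 1 2; do python3 -m handwheel '[[0,0,0.001,0,0,0],[0,0,0.0015,0,0,0]]'; done;python3 go.py .5936 .0265 .051 -20
```

```text
clock: 12.8
tool_pos: [0.5935, 0.0254, 0.0498]
orientation: [180.0, 0.0, -20.1]
force: [-2.9, 0.2, 5.6]
opening: 0.0242
clock: 13.05
tool_pos: [0.5942, 0.0257, 0.0494]
orientation: [-180.0, -0.1, -20.1]
force: [-4.1, 3.1, 11.6]
opening: 0.0243
t 13.05 pos [0.5942 0.0257 0.0494] ori [-1.7996e+02 -8.0000e-02 -2.0070e+01] F [-4.07  3.07 11.57] op 0.0243 j [ 21.3  21.5 -21.    0.  -47.3  48.6]
d [-0.0009 -0.0006 -0.0016] r [-0.0007 -0.0014 -0.0012]
```

```bash
python3 -m handwheel '[[0,0,0.001,0,0,0],[0,0,0.002,0,0,0],[0,0,0.002,0,0,0]]'; python3 -m handwheel '[[0,0,-0.002,0,0,0],[0,0,-0.004,0,0,0],[0,0,-0.004,0,0,0]]'; python3 go.py .5936 .0265 .051 -20
```

```text
clock: 13.42
tool_pos: [0.5951, 0.0261, 0.0488]
orientation: [-179.9, -0.2, -20.0]
force: [-6.8, 3.3, 19.9]
opening: 0.0247
clock: 13.8
tool_pos: [0.594, 0.026, 0.0502]
orientation: [-179.9, -0.0, -20.1]
force: [0.8, 4.0, 1.5]
opening: 0.024
t 13.8 pos [0.594  0.026  0.0502] ori [-1.7995e+02 -4.0000e-02 -2.0100e+01] F [0.76 3.99 1.49] op 0.024 j [ 21.3  21.5 -21.   -0.  -47.5  48.6]
d [-0.0006 -0.0004 -0.0008] r [-0.0009 -0.0007 -0.0017]
```

```bash
python3 -m handwheel '[[0,0,0,0,0,0],[0,0,0,0,0,0],[0,0,0,0,0,0],[0,0,0,0,0,0],[0,0,0,0,0,0],[0,0,0,0,0,0],[0,0,0,0,0,0]]' -1;python3 -m handwheel '[[0,0,-0.02,0,0,0],[0,0,-0.06,0,0,0],[0,0,-0.1,0,0,0],[0,0,-0.1,0,0,0],[0,0,-0.1,0,0,0]]' -1; python3 - <<'E'
from h import *; from plant import ctrl
s=ctrl.snapshot("side");i=s["img"][150:240,200:320];print(blob(s["img"],[0]*3,[45]*3,240,180,262,210)[:2])
np.savez("s12.npz",**s)
cv2.imwrite("pics/side12.png",cv2.resize(i,None,fx=6,fy=6,interpolation=2))
E
```

```text
clock: 14.68
tool_pos: [0.5936, 0.0255, 0.0502]
orientation: [-180.0, -0.0, -20.1]
force: [-0.0, -0.1, 0.1]
opening: 0.0857
clock: 15.3
tool_pos: [0.5932, 0.0255, 0.15]
orientation: [-180.0, 0.0, -20.1]
force: [-1.0, -0.3, -0.4]
opening: 0.0875
[(np.float64(250.3), np.float64(196.64), 245, 191, 11, 12, 97)]
```

View pics/side12.png

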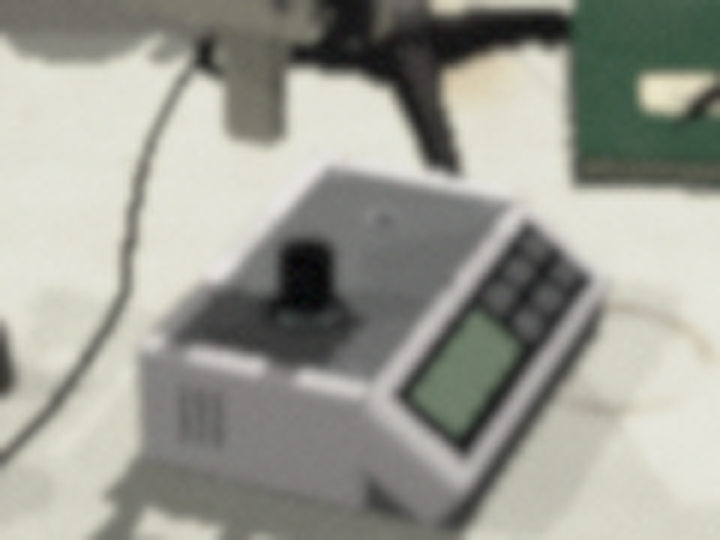

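```bash
python3 - <<'E'
from h import *
S=np.load("s12.npz");S0=np.load("side0.npz")
g=S["img"].max(axis=2)
print("well cap col profile",[ (r,int(g[r,248:253].mean())) for r in range(184,212)])
g0=S0["img"].max(axis=2)
print("rack cap col profile",[ (r,int(g0[r,277:282].mean())) for r in range(274,302)])
for z0 in(.022,.030): print(z0,[proj(S,[.5937,.0260,z0+h])[1].round(2) for h in(.068,.054,.04)])
print([proj(S,[.514,.3714,.018+h])[1].round(2) for h in(.068,.054,.04)])
E
```

```text
well cap col profile [(184, 139), (185, 129), (186, 122), (187, 118), (188, 110), (189, 89), (190, 55), (191, 27), (192, 19), (193, 12), (194, 15), (195, 16), (196, 16), (197, 14), (198, 16), (199, 12), (200, 15), (201, 26), (202, 43), (203, 56), (204, 54), (205, 52), (206, 57), (207, 60), (208, 60), (209, 64), (210, 84), (211, 127)]
rack cap col profile [(274, 218), (275, 218), (276, 216), (277, 208), (278, 177), (279, 116), (280, 53), (281, 28), (282, 27), (283, 27), (284, 27), (285, 26), (286, 22), (287, 19), (288, 15), (289, 15), (290, 13), (291, 13), (292, 15), (293, 11), (294, 14), (295, 26), (296, 54), (297, 86), (298, 110), (299, 123), (300, 122), (301, 109)]
0.022 [np.float64(190.88), np.float64(195.61), np.float64(200.29)]
0.03 [np.float64(188.16), np.float64(192.91), np.float64(197.62)]
[np.float64(280.5), np.float64(286.03), np.float64(291.47)]
```

```bash
python3 go.py .413 .3473 .12 14.4
```

```text
t 15.35 pos [0.5929 0.0254 0.1494] ori [ 1.7997e+02  7.0000e-02 -2.0110e+01] F [ 0.78 -0.01 -0.67] op 0.0874 j [ 21.3  15.6 -14.6  -0.  -59.8  48.6]
d [-0.2796 -0.2404  0.0296] r [ 1.000e-04  1.300e-03 -6.023e-01]
```

```bash
python3 -m handwheel '[[-0.035,-0.03,0.003,0,0,-0.08],[-0.075,-0.065,0.008,0,0,-0.16],[-0.115,-0.1,0.012,0,0,-0.25],[-0.155,-0.134,0.016,0,0,-0.34],[-0.195,-0.168,0.02,0,0,-0.43],[-0.24,-0.206,0.025,0,0,-0.52],[-0.28,-0.24,0.03,0,0,-0.602],[-0.28,-0.24,0.03,0,0,-0.602]]' -1;python3 -m handwheel '[[0,0,0,0,0,0],[0,0,0,0,0,0],[0,0,0,0,0,0]]'; python3 go.py .413 .3473 .027 14.4; python3 - <<'E'
from h import *; from plant import ctrl
s=ctrl.snapshot("side");i=s["img"][225:335,250:400]
cv2.imwrite("pics/side13.png",cv2.resize(i,None,fx=5,fy=5,interpolation=2))
E
```

```text
clock: 16.35
tool_pos: [0.4111, 0.3491, 0.1186]
orientation: [179.9, 0.1, 14.7]
force: [-0.4, 0.1, -1.0]
opening: 0.0877
clock: 16.73
tool_pos: [0.4136, 0.3462, 0.1201]
orientation: [180.0, 0.0, 14.3]
force: [-0.0, 0.7, -0.3]
opening: 0.0879
t 16.73 pos [0.4136 0.3462 0.1201] ori [180.     0.    14.29] F [-0.04  0.69 -0.3 ] op 0.0879 j [ 60.8  12.3 -23.5   0.  -54.2  43.5]
d [-0.0003 -0.0012  0.0931] r [ 0.0001  0.     -0.0019]
```

View pics/side13.png

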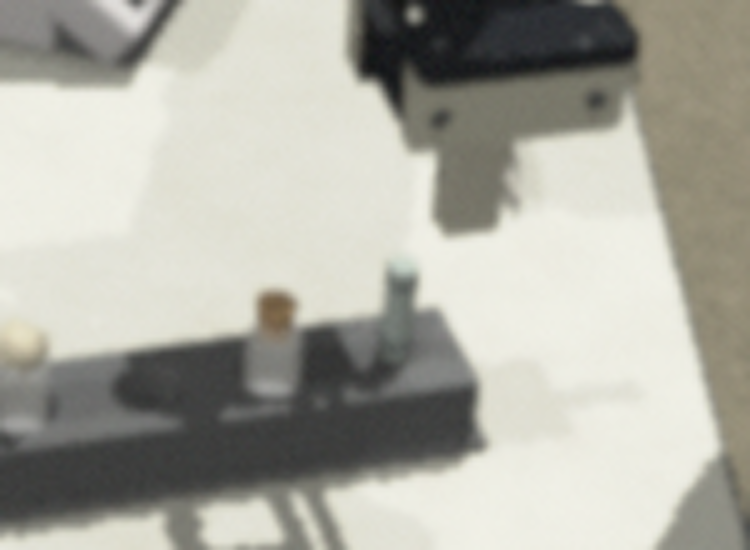

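```bash
python3 - <<'E'
from h import *
S=np.load("side0.npz");a=np.radians(104.3)
for r in(.055,.065):print(proj(S,[.4136+r*np.cos(a),.3462+r*np.sin(a),.137]))
print(proj(S,[.413,.3473,.08]),proj(S,[.413,.3473,.034]))
g=S["img"].max(axis=2).astype(float)
for r in range(281,298,2):
    w=np.clip(195-g[r,322:340],0,None) if r<288 else None
    if w is not None: print(r,(w*np.arange(322,340)).sum()/w.sum())
E
python3 go.py .413 .3473 .027 14.4
```

```text
[342.16953726 271.07083848]
[344.0247261  274.45830357]
[330.69215642 276.86039461] [328.99978727 294.47802074]
281 329.8857142857143
283 329.7761904761905
285 330.1375579598145
287 331.17206290471785
t 16.77 pos [0.4136 0.3464 0.1202] ori [-180.    -0.    14.3] F [0.34 0.17 1.12] op 0.0875 j [ 60.8  12.3 -23.5  -0.  -54.2  43.5]
d [-0.0003 -0.001   0.0932] r [-0.0001 -0.0001 -0.0017]
```

```bash
python3 -m handwheel '[[0,-0.001,0.03,0,0,0],[0,-0.001,0.06,0,0,0],[0,-0.001,0.08,0,0,0],[0,-0.001,0.093,0,0,0],[0,-0.001,0.093,0,0,0],[0,-0.001,0.093,0,0,0]]' -1; python3 -m handwheel '[[0,0,0,0,0,0],[0,0,0,0,0,0],[0,0,0,0,0,0],[0,0,0,0,0,0],[0,0,0,0,0,0],[0,0,0,0,0,0]]' 1;for k in 1 2; do python3 -m handwheel '[[0,0,0,0,0,0],[0,0,0,0,0,0]]'; done; python3 go.py .413 .3473 .027 14.4; python3 - <<'E'
from h import *; from plant import ctrl
s=ctrl.snapshot("side");i=s["img"][225:335,250:400]
cv2.imwrite("pics/side14.png",cv2.resize(i,None,fx=5,fy=5,interpolation=2))
E
```

```text
clock: 17.52
tool_pos: [0.4133, 0.3485, 0.0279]
orientation: [-180.0, -0.1, 14.4]
force: [0.4, 0.5, 0.3]
opening: 0.0878
clock: 18.27
tool_pos: [0.4128, 0.3481, 0.0271]
orientation: [180.0, 0.0, 14.4]
force: [-0.5, 0.3, -0.4]
opening: 0.0335
clock: 18.52
tool_pos: [0.4128, 0.3481, 0.0272]
orientation: [180.0, 0.0, 14.4]
force: [0.2, -0.8, -0.5]
opening: 0.0126
clock: 18.77
tool_pos: [0.4128, 0.3481, 0.0271]
orientation: [180.0, 0.0, 14.4]
force: [-1.0, -0.1, 0.3]
opening: 0.0122
t 18.77 pos [0.4128 0.3481 0.0271] ori [180.     0.    14.39] F [-1.03 -0.12  0.35] op 0.0122 j [ 60.9  18.9 -29.2  -0.  -41.9  43.5]
d [-0.      0.0008  0.0001] r [ 0.      0.     -0.0001]
```

View pics/side14.png

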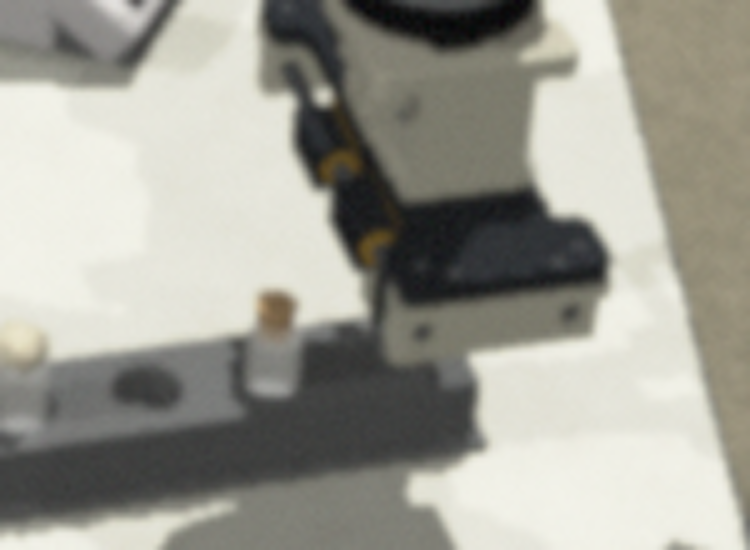

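```bash
python3 -m handwheel '[[0,0,-0.01,0,0,0],[0,0,-0.03,0,0,0],[0,0,-0.06,0,0,0],[0,0,-0.1,0,0,0],[0,0,-0.1,0,0,0],[0,0,-0.1,0,0,0]]' 1; python3 go.py .564 -.0565 .127 -20; python3 - <<'E'
from h import *; from plant import ctrl
s=ctrl.snapshot("side");i=s["img"][225:335,250:400];np.savez("s15.npz",**s)
cv2.imwrite("pics/side15.png",cv2.resize(i,None,fx=5,fy=5,interpolation=2))
E
```

```text
clock: 19.58
tool_pos: [0.4126, 0.3479, 0.1274]
orientation: [-180.0, -0.0, 14.4]
force: [0.2, -0.6, -1.7]
opening: 0.0126
t 19.57 pos [0.4126 0.3479 0.1274] ori [-1.7996e+02 -1.0000e-02  1.4380e+01] F [ 0.15 -0.62 -1.68] op 0.0126 j [ 60.9  11.9 -22.9  -0.  -55.2  43.5]
d [4.620e-02 4.294e-01 2.000e-04] r [-0.0007  0.      0.6001]
```

View pics/side15.png

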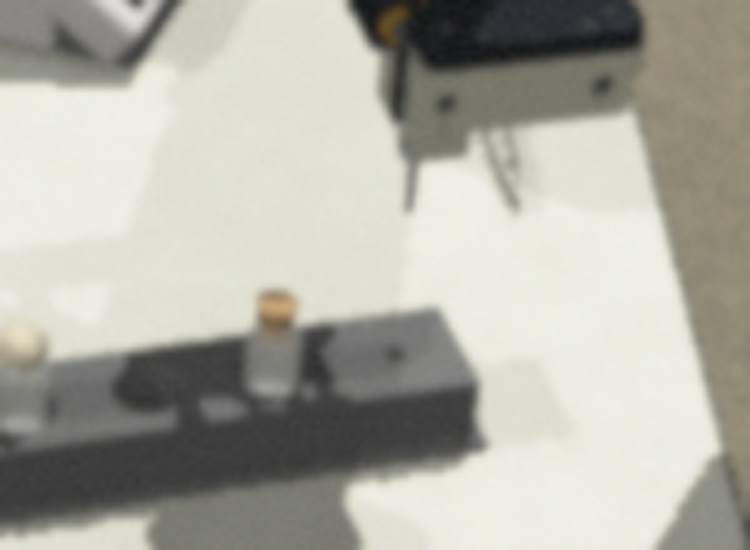

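```bash
python3 - <<'E'
from h import *
S=np.load("s15.npz")
print(proj(S,[.4126,.348,.1063]),proj(S,[.4126,.348,.134]))
g=S["img"].max(axis=2).astype(float)
for r in range(255,271):
    w=np.clip(205-g[r,326:338],0,None); print(r,round((w*np.arange(326,338)).sum()/max(w.sum(),1),2),w.sum())
# rack hole in side view
T=np.load("top0.npz")
print("hole blob",blob(S["img"],[0]*3,[75]*3,322,290,336,300)[:2],"pred hole",proj(S,[.4126,.348,.034]))
E
```

```text
[331.92711905 266.64076454] [333.01810988 255.32172557]
255 333.5 641.0
256 333.49 486.0
257 332.61 244.0
258 332.07 136.0
259 331.95 119.0
260 331.85 114.0
261 331.76 100.0
262 331.7 100.0
263 331.59 92.0
264 331.51 82.0
265 331.41 81.0
266 331.36 59.0
267 331.0 8.0
268 0.0 0.0
269 0.0 0.0
270 0.0 0.0
hole blob [] pred hole [329.22112331 294.7154929 ]
```

```bash
python3 -m handwheel '[[0.004,0.04,0,0,0,0.05],[0.009,0.09,0,0,0,0.12],[0.015,0.14,0,0,0,0.19],[0.02,0.19,0,0,0,0.26],[0.026,0.24,0,0,0,0.33],[0.031,0.29,0,0,0,0.4],[0.036,0.34,0,0,0,0.47],[0.042,0.39,0,0,0,0.54]]' 1;python3 go.py .5637 -.0563 .127 -20
```

```text
clock: 20.62
tool_pos: [0.5502, -0.021, 0.1261]
orientation: [179.9, 0.1, -16.7]
force: [0.6, -0.5, 0.0]
opening: 0.0125
t 20.62 pos [ 0.5502 -0.021   0.1261] ori [ 1.7994e+02  1.0000e-01 -1.6670e+01] F [ 0.59 -0.54  0.  ] op 0.0125 j [ 18.2  13.  -21.6  -0.  -55.5  55.1]
d [ 0.0231  0.0299 -0.0009] r [0.0011 0.0016 0.0581]
```

```bash
python3 -m handwheel '[[0,0,0,0,0,0],[0,0,0,0,0,0],[0,0,0,0,0,0],[0,0,0,0,0,0]]' 1;python3 go.py .5637 -.0563 .127 -20
```

```text
clock: 21.12
tool_pos: [0.5502, -0.0183, 0.1272]
orientation: [-180.0, 0.0, -16.4]
force: [0.5, -0.2, -0.4]
opening: 0.0123
t 21.12 pos [ 0.5502 -0.0183  0.1272] ori [-180.      0.    -16.45] F [ 0.45 -0.17 -0.36] op 0.0123 j [ 18.5  12.9 -21.6  -0.  -55.5  55.1]
d [0.0237 0.0327 0.0002] r [-0.0001  0.      0.062 ]
```

```bash
python3 -m handwheel '[[0.008,0.011,0,0,0,0.02],[0.016,0.022,0,0,0,0.04],[0.0237,0.0327,0,0,0,0.062],[0.0237,0.0327,0,0,0,0.062],[0.0237,0.0327,0,0,0,0.062],[0.0237,0.0327,0,0,0,0.062]]' 1;python3 -m handwheel '[[0,0,0.015,0,0,0],[0,0,0.03,0,0,0],[0,0,0.03,0,0,0],[0,0,0.03,0,0,0],[0,0,0.03,0,0,0]]' 1;python3 go.py .5637 -.0563 .097 -20; python3 - <<'E'
from h import *; from plant import ctrl
s=ctrl.snapshot("side");i=s["img"][145:225,210:310];np.savez("s16.npz",**s)
cv2.imwrite("pics/side16.png",cv2.resize(i,None,fx=7,fy=7,interpolation=2))
S=s
print("pred tip",proj(S,[.5637,-.0563,.076]),"hole",proj(S,[.5637,-.0563,.06]))
s=ctrl.snapshot("top");i=s["img"][160:240,240:340]
cv2.imwrite("pics/top16.png",cv2.resize(i,None,fx=6,fy=6,interpolation=2))
E
```

```text
clock: 21.88
tool_pos: [0.5638, -0.0573, 0.1272]
orientation: [180.0, 0.0, -20.1]
force: [0.1, -0.4, 0.1]
opening: 0.0125
clock: 22.5
tool_pos: [0.5642, -0.0573, 0.0975]
orientation: [-180.0, -0.0, -20.1]
force: [0.8, 0.6, -0.1]
opening: 0.0129
t 22.5 pos [ 0.5642 -0.0573  0.0975] ori [-1.7998e+02 -3.0000e-02 -2.0090e+01] F [ 0.84  0.56 -0.12] op 0.0129 j [ 14.   16.1 -21.7   0.  -52.2  55.9]
d [-0.0008 -0.0007  0.0005] r [-0.0003 -0.0006 -0.0016]
pred tip [263.74524694 180.73608709] hole [263.70311079 185.89399709]
```

View pics/side16.png

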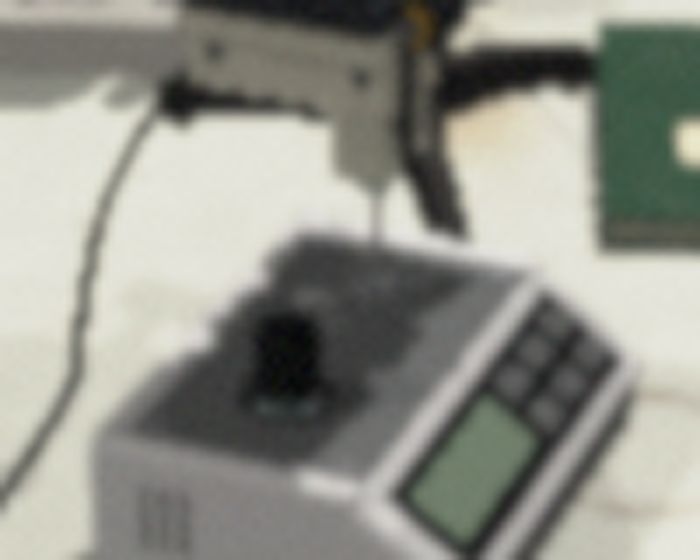

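View pics/top16.png

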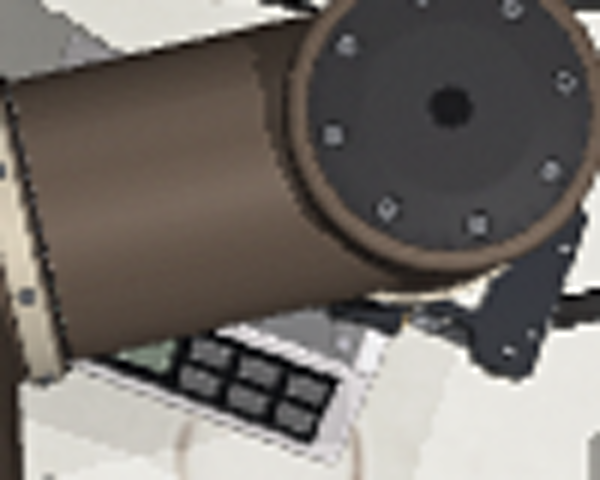

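```bash
python3 -m handwheel '[[0,-0.0009,0.007,0,0,0],[0,-0.0009,0.013,0,0,0],[0,-0.0009,0.013,0,0,0],[0,-0.0009,0.013,0,0,0]]' 1;python3 go.py .5637 -.0563 .084 -20; python3 - <<'E'
from h import *; from plant import ctrl
s=ctrl.snapshot("side");i=s["img"][160:210,225:295];np.savez("s17.npz",**s)
cv2.imwrite("pics/side17.png",cv2.resize(i,None,fx=11,fy=11,interpolation=2))
E
```

```text
clock: 23.1
tool_pos: [0.5642, -0.0565, 0.0841]
orientation: [180.0, 0.0, -20.1]
force: [-0.5, -0.1, 0.4]
opening: 0.0122
t 23.1 pos [ 0.5642 -0.0565  0.0841] ori [ 1.7999e+02  1.0000e-02 -2.0100e+01] F [-0.54 -0.11  0.41] op 0.0122 j [ 14.1  17.  -22.5   0.  -50.5  55.8]
d [-0.0005 -0.      0.0001] r [ 0.0001  0.0001 -0.0017]
```

View pics/side17.png

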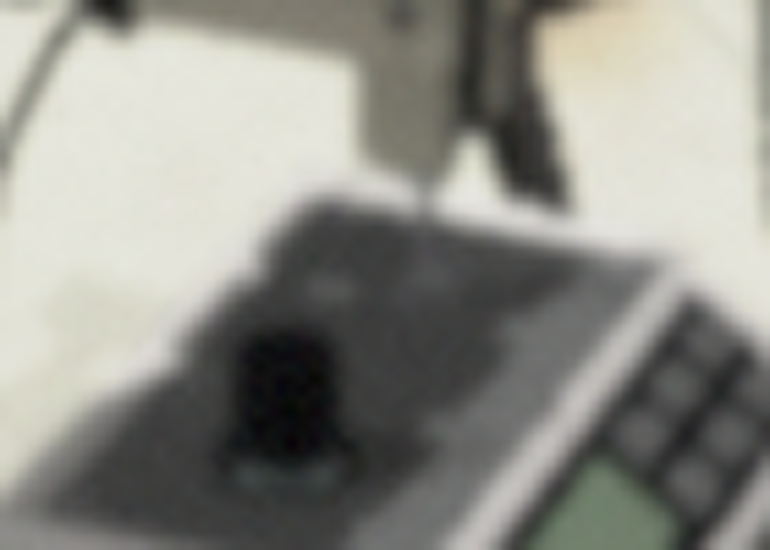

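```bash
python3 -m handwheel '[[-0.0003,0,0.0015,0,0,0],[-0.0003,0,0.003,0,0,0]]';for k in 1 2 3; do python3 -m handwheel '[[0,0,0.0015,0,0,0],[0,0,0.003,0,0,0]]'; done
```

```text
clock: 23.4
tool_pos: [0.5639, -0.0564, 0.0812]
orientation: [-180.0, -0.0, -20.1]
force: [-0.0, 0.1, -0.8]
opening: 0.012
clock: 23.65
tool_pos: [0.5639, -0.0564, 0.0781]
orientation: [180.0, 0.0, -20.1]
force: [-0.3, 0.3, 0.2]
opening: 0.012
clock: 23.9
tool_pos: [0.5639, -0.0564, 0.075]
orientation: [180.0, 0.0, -20.1]
force: [-0.2, 0.5, 0.5]
opening: 0.0127
clock: 24.15
tool_pos: [0.5639, -0.0564, 0.0721]
orientation: [-180.0, 0.0, -20.1]
force: [-0.3, 0.2, -0.1]
opening: 0.0121
```

```bash
python3 -m handwheel '[[0,0,0.0015,0,0,0],[0,0,0.003,0,0,0]]';for k in 1 2 3; do python3 -m handwheel '[[0,0,0.001,0,0,0],[0,0,0.002,0,0,0],[0,0,0.002,0,0,0]]'; done
```

```text
clock: 24.4
tool_pos: [0.5639, -0.0564, 0.0691]
orientation: [-180.0, -0.0, -20.1]
force: [-1.2, -1.0, 0.5]
opening: 0.012
clock: 24.78
tool_pos: [0.5639, -0.0564, 0.0672]
orientation: [180.0, -0.0, -20.1]
force: [0.2, -0.4, -1.4]
opening: 0.0123
clock: 25.15
tool_pos: [0.564, -0.0564, 0.0653]
orientation: [-180.0, -0.0, -20.1]
force: [-0.5, 0.3, 1.9]
opening: 0.0124
clock: 25.52
tool_pos: [0.5641, -0.0564, 0.0633]
orientation: [-180.0, -0.0, -20.1]
force: [-1.1, 0.1, 3.2]
opening: 0.012
```

```bash
for k in 1 2; do python3 -m handwheel '[[0,0,0.0005,0,0,0],[0,0,0.001,0,0,0],[0,0,0.001,0,0,0]]'; done
```

```text
clock: 25.9
tool_pos: [0.5642, -0.0564, 0.0626]
orientation: [-180.0, -0.0, -20.1]
force: [-2.4, 0.8, 6.0]
opening: 0.0126
clock: 26.28
tool_pos: [0.5644, -0.0565, 0.0621]
orientation: [-180.0, -0.1, -20.1]
force: [-1.8, 0.3, 11.4]
opening: 0.0122
```

```bash
python3 -m handwheel '[[0,0,0.0005,0,0,0],[0,0,0.0005,0,0,0],[0,0,0.0005,0,0,0],[0,0,0.0005,0,0,0]]'; python3 - <<'E'
from h import *; from plant import ctrl
s=ctrl.snapshot("side");o=ctrl.get_obs();print(o["clock"],o["tool_pos"],o["force"],o["opening"]);i=s["img"][150:330,200:360]
cv2.imwrite("pics/side18.png",cv2.resize(i,None,fx=3.3,fy=3.3,interpolation=2))
g=s["img"].max(axis=2);print([(r,int(g[r,248:253].mean())) for r in range(186,204)])
s=ctrl.snapshot("top");cv2.imwrite("pics/top18.png",s["img"])
E
```

```text
clock: 26.78
tool_pos: [0.5645, -0.0565, 0.0619]
orientation: [-180.0, -0.1, -20.1]
force: [-1.9, 0.7, 13.1]
opening: 0.0123
26.825 [ 0.56454924 -0.05646882  0.06193943] [-3.15010531  0.23476313 12.27502331] 0.012428982023982413
[(186, 66), (187, 62), (188, 57), (189, 48), (190, 31), (191, 21), (192, 14), (193, 16), (194, 15), (195, 18), (196, 14), (197, 15), (198, 17), (199, 14), (200, 17), (201, 26), (202, 44), (203, 57)]
```

View pics/side18.png

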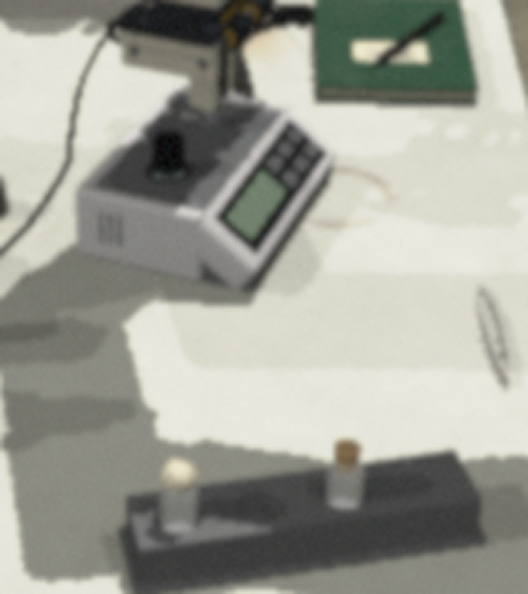

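View pics/top18.png

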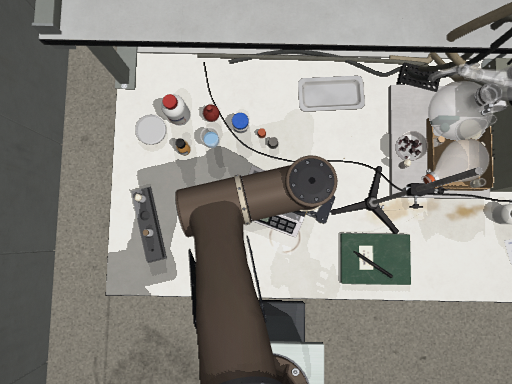

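```bash
python3 -c "
from plant import ctrl
print(ctrl.close_job())"
```

```text
the job is handed in; nothing more can be done
None
```

I pressed the zero-standard cell into the well and let go of it. I then took the pin from the rack and pressed the zero button to its stop. The job was handed in at about 27 s with the pin gripped and pressing; no verdict was reported.

**Last checks:**
- **Cell:** after release and again at the end, the cap's top edge in the side view sat where it should with the cell home. A cell sitting 8 mm higher would have shown about 3 px higher. The gripper was well clear of it.
- **Button:** the push built up over about 4 mm of travel, then turned stiff. The push was about 12–13 N at the end, with about 3 N sideways. The fingers were closed on the pin at 12.3 mm (handle 13 mm) and the tool was vertical within about 0.1°.
- **Bystanders:** both vials stand in the rack. I never identified the beaker for certain. The objects near the work look unmoved in the last top view, and everything was carried higher than the beaker's 68 mm.

**What disagreed:** the real fingertips sat higher than the stated tool frame implies. My first close, at the height worked out from that frame, shut on air above the cell's cap. Touching the cap showed the tips about 17 mm above the reported TCP, where they should be 17 mm below it. The camera suggested about 22 mm above. From then on I worked from the touch and from the heights at which I gripped each part. The two cameras also differed by about 1–2 mm on the well and hole, and by about 4 mm on the cell's cap. I used values between them.

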